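Put the tasting table's bottles and tools away in the rack

ROBOT

A 7-joint arm with a two-finger parallel gripper is mounted at the origin on a cart in front of the work surface, level with it; the furniture and walls round the work are solid. World frame = base frame: x ahead of the robot, y to its left, z up, the work surface at z = 0. Lengths are in m, angles in rad, forces in N, time in s.
With the tool pointing down it reaches from about 0.4 to 0.875 m from the base axis. Payload 19.3 kg.
Tool frame: the origin (TCP) lies midway between the tips of the shut fingers; the grasp point (between the pads) lies bot.pinch_z behind it (bot.pinch_z is the distance from the TCP to the grasp point, in m); z points along the fingers, y is the line along which they close (so a half turn about z gives the same grasp; the last joint's range is limited). The gripper opens to 85 mm and grips with 20 to 120 N. Pads are 22 mm wide; open, the fingers measure 114 mm over their backs; the gripper's body (76 mm by 85 mm) begins 54 mm behind the grasp point. The pads swing forward as they close: fully open they stand 13 mm farther back than shut.
Start: joints at [1.211, 0.521, -0.036, 1.599, 0.021, 1.021, -0.113], TCP at [0.179, -0.599, 0.206] pointing down, gripper open.
Joint ranges: [-2.91, 2.91], [-0.3, 2.13], [-1.5, 1.42], [0.17, 2.43], [-1.26, 4.41], [0.16, 1.93], [-2.52, 2.52]. Speed limits (rad/s): [1.89, 1.89, 2.39, 2.39, 3.01, 3.01, 3.01].

INTERFACE

Orientations are given as [roll, pitch, yaw] about the fixed x, y, z axes, in that order (R = Rz(yaw) Ry(pitch) Rx(roll)).
In Python, from workcell import readout, grab_frame, camera_info, workorder, bot gives the robot as it stands. The module is installed in compiled form; this text tells all that it offers.
- The arm moves only by the tool drive_tool, never from a script. Its argument "targets" is a list of rows, each an object of numbers: "dx", "dy", "dz": the shift along the tool's x, y, z as a fraction of full scale; "yaw": the turn about the tool's z as a fraction of full scale; "fingers": the closure, from 0 (fully open) to 1 (shut). In form: [{"dx": .., "dy": .., "dz": .., "yaw": .., "fingers": ..}, ...]. A call has 1 to 20 rows; each row shifts and turns the commanded pose from where the row before left it, along the tool's axes as they then stand; what a row does not reach is not made up. Full scale, the value 1, is 0.1 m for a shift and 90 degrees for a turn. A row lasts 1/10 s, in which the tool goes at most 50 mm and 8.59 degrees, less where a joint would pass 70% of its speed; a pose out of reach is approached as far as the arm can. A call with a number of a shift or a turn outside -1 to 1 is refused whole. A call with a gripper value outside its range is refused whole. The fingers move at their own pace and stop on an object; "squeeze" is the grip in N (left out, the last holds). Time passes only in rows, so rows that do not move let the fingers close. It gives the time, the measured TCP pose, the force, the opening and the grip force at its end, in the units of the state.
- readout.observe(): the state, without advancing time (a new reading comes with each control period).
- grab_frame(name): name is "scene" or "top"; returns the picture (420x560x3 uint8, blue, green, red); there is no depth.
- camera_info(name): a dict with "fx", "fy", "cx", "cy" (pixels), "T" (4x4, takes a point from camera to world coordinates). Camera axes: x right, y up, looking along -z (the intrinsics and any distortion apply to the point x, -y, -z); pixel columns grow to the right and rows downward; lengths in m; the calibration is good to about 2 mm. A picture is of the moment at which its call begins. camera_info takes no time and is no camera call.
- workorder.job_done(): hands the job in; it is judged then, once.
The state is a dict: "clock": time; "qpos": joint angles; "qd": joint speeds; "joint_efforts": joint torques, N m; "position": TCP position; "tool_rot": TCP orientation; "force": force on the tool from outside, world axes, zero at the start; "moment": the same for the moment, N m; "grip_width": finger opening in m; "finger_force": force on a finger pad.
Only numpy, scipy, OpenCV 4.12 (cv2) and the standard library are available. Lean on these libraries where they do the work, as an engineer would, in place of code of your own. Each camera call takes 0.05 s, during which the arm holds its last target. There are 200 camera calls.

TASK

Clear up after the tasting: stand the re-corked bottle upright in the round coaster, and lay the sealed bottle in the wooden rack, foot end at the tall board and neck over the low board. Then lower the tool tray over the rack's four posts until it rests level on them above the lying bottle, with the stopper standing in the tray's round well and the foil cutter lying flat in its rectangular pocket. Leave everything else where it is.

Things in the scene. Friction and masses are not known exactly. Their poses are not given: they have to be found in the camera images.
- rack: Fixed bottle rack, 236x119. Origin: centre of its foot, on the table; +x: from tall foot board (inner face x=-100, top z=54) to low neck board (x=+100, top z=30). Rails 12 thick along x at y=+-20, tops z=24; the lying bottle's axis is then at z=47, its foot at x=-100..-80 (best -92). Posts at x=+-106, y=+-48: 20 thick to a shoulder at z=82, then 8 mm pins, last 8 mm tapered, to z=102. mm
- coaster: Fixed round wooden bottle coaster with a brass rim, 92 mm across, 25 mm high; inner width 74 mm, inner floor at z = 6 mm. Origin: centre of its underside on the table, z up.
- tool_tray: Loose wooden board 240x124x14 mm, 0.4 kg, flat on the table. Origin: centre of underside, x along its length, z up. Four 13 mm through holes at x=+-106, y=+-48 fit the rack's posts, either way round. Bar handle in the middle: 60 long (x), 16 thick (y), z=32..48 on two legs. Round well 36 wide at x=-62; pocket 52 (x) by 39 (y) at x=+62; both at y=0, 5 deep, floor z=9
- sealed_bottle: Sealed dark half bottle, white capsule, lying on the table: 59 mm thick, 241 long, 0.55 to 0.82 kg. Origin: centre of its foot, 29.5 above the table; z axis along the bottle to the neck, x and y in any roll. Straight body to 145 mm from the foot, shoulder ends at 183, neck 27 thick. Grip across the body 90 mm from the foot
- open_bottle: Opened, re-corked pale half bottle standing upright: 59 mm thick, 268 high with the bare cork sticking out of its mouth, about 0.42 kg. Origin: centre of its foot, z up. Neck 26 to 28 mm thick from z=183 to 240 mm, cork above it. A like bottle at the far edge, out of reach, is not meant. Take it by the neck from above, 225 mm above the foot
- stopper: Bottle stopper standing on its metal crown, cork up, 56 mm high, 0.06 kg. Crown and flange are 31 mm wide up to z = 34 mm, the cork above is 20 mm wide. Origin: centre of its underside, z up.
- foil_cutter: Black foil cutter lying flat, 33 mm (x) by 46 mm (y) by 14 mm high, 0.03 kg; squeeze its sides (fingers closing along x), whose solid faces stand at x=-12 and +16 mm. Origin: centre of its underside, z up
- matchbox: Bystander: red matchbox, 36 x 54 x 16 mm, loose. Origin: centre of its underside.
- drip_collar: Bystander: brass ring, 44 mm wide, 12 mm high, loose. Origin: centre of its underside.

How it is judged:
At the end, for the whole second after the job is handed in: Re-corked bottle upright on the coaster's floor, within 12 mm of centre; sealed bottle on the rails, neck over the low board, within 8 mm and 6 degrees; tray level on the post shoulders, pins in its holes; stopper and foil cutter on the floors of well and pocket; all released, at rest (horizontal distance between open_bottle and coaster below 0.012 m and z of open_bottle in the frame of coaster below 0.011 m and angle between each of open_bottle, foil_cutter's own z axis and vertical below 0.08 rad and linear speed of each of open_bottle, sealed_bottle, tool_tray, stopper, foil_cutter below 0.02 m/s and x of sealed_bottle in the frame of rack between -0.104 and -0.074 m and y of sealed_bottle in the frame of rack between -0.008 and 0.008 m and z of sealed_bottle in the frame of rack between 0.041 and 0.054 m and angle between the z axis of sealed_bottle and the x axis of rack, either way round below 0.1 rad and horizontal distance between tool_tray and rack below 0.008 m and z of tool_tray in the frame of rack between 0.078 and 0.087 m and angle between the x axis of tool_tray and the x axis of rack, either way round below 0.08 rad and angle between tool_tray's own z axis and vertical below 0.05 rad and x of stopper in the frame of tool_tray between -0.071 and -0.053 m and y of stopper in the frame of tool_tray between -0.009 and 0.009 m and z of each of stopper, foil_cutter in the frame of tool_tray below 0.0115 m and angle between stopper's own z axis and vertical below 0.15 rad and x of foil_cutter in the frame of tool_tray between 0.05 and 0.074 m and y of foil_cutter in the frame of tool_tray between -0.012 and 0.012 m); the robot touches nothing.
It fails at once if the re-corked bottle is tipped over (angle between open_bottle's own z axis and vertical above 0.6 rad).
It fails at once if the matchbox is disturbed (distance of matchbox from where it was at the start of the episode above 0.03 m).
It fails at once if the drip collar is disturbed (distance of drip_collar from where it was at the start of the episode above 0.03 m).
It also fails if it takes over 136 s, if anything falls off the work surface, if the arm or the gripper's body presses on something with over 40 N, if the wrist force passes 120 N, or if a joint passes its speed limit or range.

## Working session

There is one attempt and no reset: what is moved stays moved. The work goes in short steps, Python scripts to look and compute and a tool call to move; the robot and the scene stay as the last step left them, time stands still between calls to the robot, and variables do not carry over. Pictures are saved under pics/ and viewed, at most 14 in all, crops included, and the job is handed in when it is done.

Besides the shell and the picture viewer there is one more tool, called after ">>>" as a command line: name --argument value ..., lists and objects as JSON in quotes. drive_tool: Moves the arm, as the interface text tells. Shift numbers are shares of 0.1 m and turn numbers shares of 90 degrees, none past 1 either way. Its arguments: {"type":"object","properties":{"targets":{"type":"array","items":{"type":"object","properties":{"dx":{"type":"number","minimum":-1,"maximum":1},"dy":{"type":"number","minimum":-1,"maximum":1},"dz":{"type":"number","minimum":-1,"maximum":1},"yaw":{"type":"number","minimum":-1,"maximum":1},"fingers":{"type":"number"}}}},"squeeze":{"type":"number"}},"required":["targets"]}

```bash
mkdir -p pics; ls
python3 - <<'E'
from workcell import readout, grab_frame, camera_info, bot
import cv2, numpy as np
np.set_printoptions(precision=4,suppress=True)
for n in ("scene","top"):
    cv2.imwrite(f"pics/{n}0.png",grab_frame(n))
    c=camera_info(n); print(n,{k:(v if k!="T" else np.array(v)) for k,v in c.items()})
print(readout.observe()); print(bot.pinch_z, [a for a in dir(bot) if a[0]!='_'])
E
```

```text
pics
scene {'fx': 401.07314199909825, 'fy': 401.07314199909825, 'cx': 279.3666852335537, 'cy': 206.25703511459346, 'T': array([[-0.7864,  0.2306, -0.573 , -0.0785],
       [-0.6175, -0.3186,  0.7192,  0.7044],
       [-0.0167,  0.9194,  0.393 ,  0.4554],
       [ 0.    ,  0.    ,  0.    ,  1.    ]])}
top {'fx': 472.64195404482854, 'fy': 472.64195404482854, 'cx': 295.4970058611219, 'cy': 207.26114933355032, 'T': array([[ 0.0494,  0.9732, -0.2245,  0.1988],
       [-0.9988,  0.049 , -0.0075, -0.0044],
       [ 0.0037,  0.2246,  0.9744,  1.3681],
       [ 0.    ,  0.    ,  0.    ,  1.    ]])}
{'clock': 0.1, 'qpos': array([ 1.2108,  0.522 , -0.0363,  1.5999,  0.0212,  1.0211, -0.1128]), 'qd': array([ 0.0002, -0.0007, -0.0015, -0.0021,  0.0003,  0.0006, -0.0004]), 'joint_efforts': array([  0.0029, -92.8488,   1.9834, -37.0537,   0.0181,   0.0053,
         0.    ]), 'position': array([ 0.1785, -0.5986,  0.206 ]), 'tool_rot': array([-3.1405,  0.0001,  0.2898]), 'force': array([-0.0443, -0.4782, -0.6534]), 'moment': array([ 0.0366, -0.0215, -0.003 ]), 'finger_force': 0.0, 'grip_width': 0.08516292668192618}
0.0187 ['IKError', 'pinch_z']
```

View pics/scene0.png

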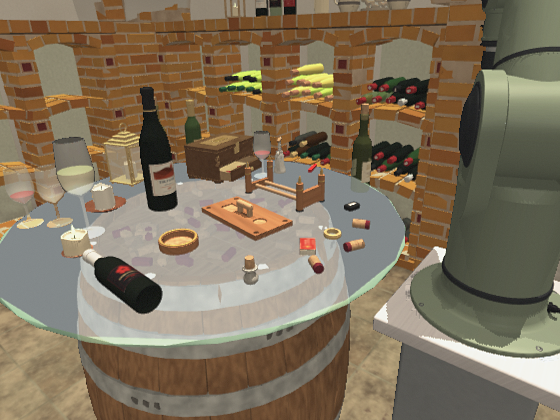

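View pics/top0.png

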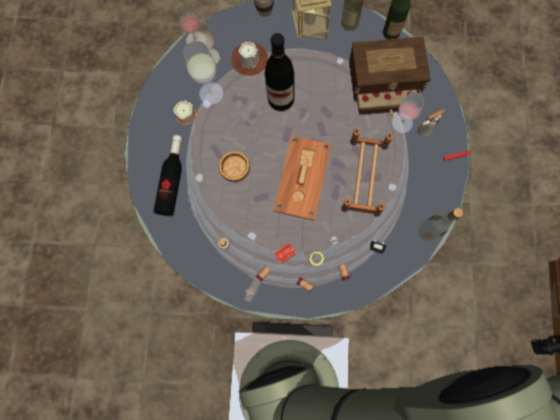

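The scene view shows the re-corked bottle (363,148), rack (285,185), tray (247,216), coaster (178,240), sealed bottle (122,280), stopper (250,268) and cutter (352,206). The top view shows the same things, with the rack at (368,172), tray (302,178), sealed bottle (168,182) and open bottle (435,228). I'll enlarge crops to get precise pixels.

```bash
cat > h.py <<'E'
import numpy as np, cv2
from workcell import camera_info
C={n:camera_info(n) for n in("scene","top")}
def ray(n,u,v):
    c=C[n];T=np.array(c["T"]);d=T[:3,:3]@np.array([(u-c["cx"])/c["fx"],-(v-c["cy"])/c["fy"],-1.]);return T[:3,3],d/np.linalg.norm(d)
def at(n,u,v,z):
    o,d=ray(n,u,v);return o+d*(z-o[2])/d[2]
def tri(a,b):
    o,d=ray("scene",*a);p,e=ray("top",*b)
    s=np.linalg.lstsq(np.c_[d,-e],p-o,rcond=None)[0];P=o+d*s[0];Q=p+e*s[1];return (P+Q)/2,np.linalg.norm(P-Q)
def proj(n,P):
    c=C[n];T=np.array(c["T"]);q=(np.atleast_2d(P)-T[:3,3])@T[:3,:3];return np.c_[c["cx"]+c["fx"]*q[:,0]/-q[:,2],c["cy"]-c["fy"]*q[:,1]/-q[:,2]]
def crop(src,dst,x0,y0,x1,y1,s,step=20):
    im=cv2.imread(src)[y0:y1,x0:x1];im=cv2.resize(im,None,fx=s,fy=s,interpolation=cv2.INTER_CUBIC)
    for x in range(-(-x0//step)*step,x1,step):
        cv2.line(im,(int((x-x0)*s),0),(int((x-x0)*s),5),(0,255,255),1);cv2.putText(im,str(x),(int((x-x0)*s),15),0,.35,(0,255,255),1)
    for y in range(-(-y0//step)*step,y1,step):
        cv2.line(im,(0,int((y-y0)*s)),(5,int((y-y0)*s)),(0,255,255),1);cv2.putText(im,str(y),(7,int((y-y0)*s)+4),0,.35,(0,255,255),1)
    cv2.imwrite(dst,im)
E
python3 - <<'E'
from h import *
np.set_printoptions(precision=3,suppress=True)
crop("pics/top0.png","pics/c1.png",275,115,475,265,4)
crop("pics/top0.png","pics/c2.png",145,125,335,267,4.2)
crop("pics/scene0.png","pics/c3.png",190,160,390,300,4)
print(at("scene",250,282,0),at("scene",122,280,.03),at("top",168,182,.03),at("scene",363,185,0),at("scene",352,208,0.0),at("top",378,246,0))
print(proj("top",at("scene",250,282,0)))
E
```

```text
[0.394 0.21  0.   ] [0.564 0.384 0.03 ] [0.564 0.384 0.03 ] [ 0.473 -0.428  0.   ] [ 0.411 -0.24   0.   ] [ 0.41 -0.24  0.  ]
[[223.681 243.77 ]]
```

View pics/c1.png

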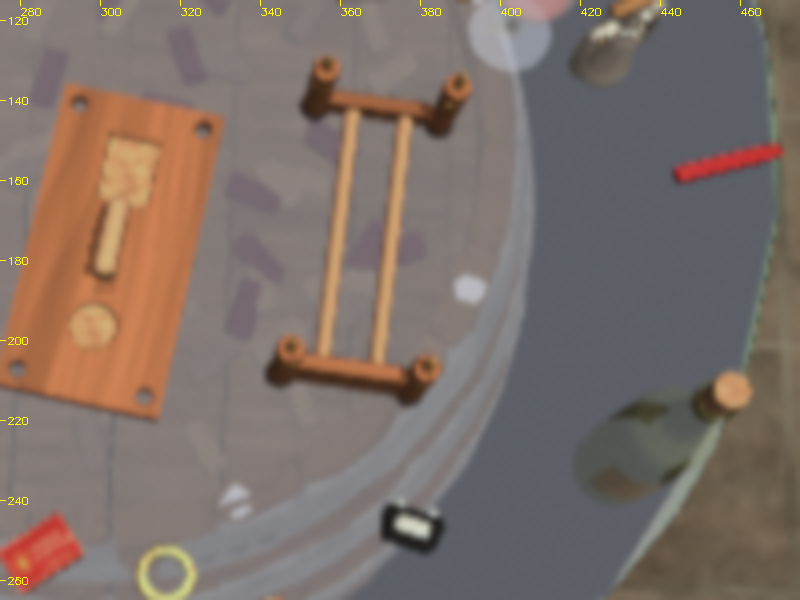

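View pics/c2.png

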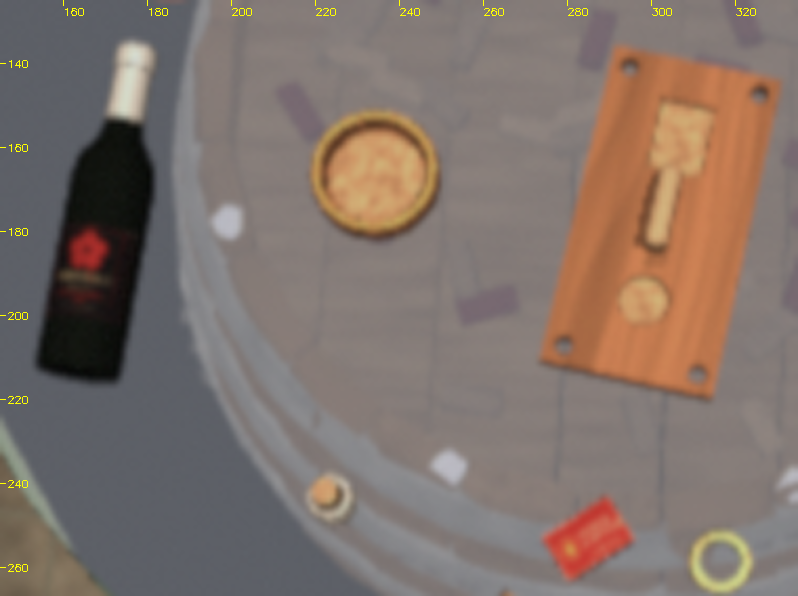

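View pics/c3.png

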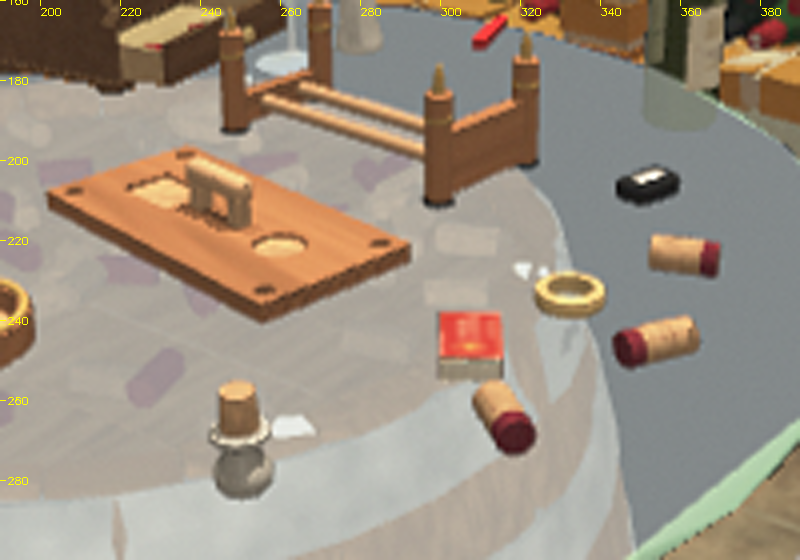

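The crops show the rack pin tips, tray holes, cutter, coaster and stopper clearly. I'll take one more montage, of the sealed bottle and the open bottle in the scene view, and then solve for the poses.

Run:
```python
from h import *
crop("pics/scene0.png","pics/a.png",70,215,210,320,4)
crop("pics/scene0.png","pics/b.png",340,92,400,197,4)
cv2.imwrite("pics/c4.png",np.hstack([cv2.imread("pics/a.png"),cv2.imread("pics/b.png")]))
```

```text
(no output)
```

View pics/c4.png

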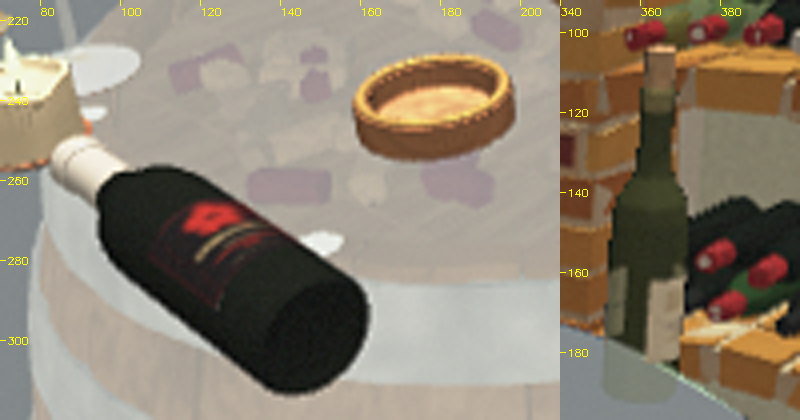

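The montage shows the sealed bottle's foot centre at about (150,298.7) and its neck tip at (85.5,253). The coaster's rim centre is at about (178.5,239), and the open bottle's cork top is at (365,103.5) with its foot at (361,188).

```bash
cat > fit.py <<'E'
from h import *
from scipy.optimize import least_squares
np.set_printoptions(precision=4,suppress=True)
def fit(name,model,obs,x0,free_z=True):
    # obs: list (view, idx, u, v); model pts in object frame; solves x,y,z,yaw
    def world(p):
        c,s=np.cos(p[3]),np.sin(p[3]);return model@np.array([[c,s,0],[-s,c,0],[0,0,1]])+p[:3]
    def r(p):
        W=world(p);return np.concatenate([proj(n,W[i])[0]-(u,v) for n,i,u,v in obs])
    o=least_squares(r,x0,loss="soft_l1");print(name,o.x,"yawdeg",np.degrees(o.x[3]),"\n res px",r(o.x).round(1));return o.x
def c1(x,y):return 275+x/4,115+y/4
def c2(x,y):return 145+x/4.2,125+y/4.2
def c3(x,y):return 190+x/4,160+y/4
def c4(x,y):return 70+x/4,215+y/4
H=np.array([[106,48],[106,-48],[-106,48],[-106,-48.]])/1000
if __name__=="__main__":
    # order: far-left, far-right, near-left, near-right
    fit("rack",np.c_[H,np.full(4,.102)],[("top",0,*c1(326,62)),("top",1,*c1(460,81)),("top",2,*c1(290,343)),("top",3,*c1(428,365)),
        ("scene",2,*c3(439,66)),("scene",3,*c3(527,34)),("scene",0,*c3(230,10))],[.55,-.2,0,0.])
    fit("tray",np.c_[H,np.full(4,.014)],[("top",0,*c1(80,101)),("top",1,*c1(204,128)),("top",2,*c1(17,368)),("top",3,*c1(145,396)),
        ("scene",0,*c3(75,190)),("scene",1,*c3(187,153)),("scene",3,*c3(381,242)),("scene",2,*c3(264,289))],[.55,0,0,0.])
    for n,a,b in [("sealed foot",c4(320,335),c2(78,374)),("sealed neck",c4(62,153),c2(135,44)),
      ("coaster rim",c4(434,97),c2(376,172)),("open cork top",(340+97/4,92+47/4),c1(733,387)),
      ("stopper cork top",c3(239,387),c2(323,489)),("stopper flange",c3(240,435),c2(329,497)),("cutter label",c3(651,175),c1(412,525)),
      ("handle top",c3(218,174),c1(110,238)),("matchbox",c3(470,335),c2(588,537)),("magnum top",(148,90),(278,40))]:
        P,e=tri(a,b);print(n,P,"gap",round(e,4))
    print("open foot",at("scene",340+80/4,92+385/4,0), at("top",*c1(615,470),0))
    print("box", at("top",360,108,0),at("top",420,108,0),"magn",at("top",281,100,0),"glass",at("top",403,122,0))
E
python3 fit.py
```

```text
rack [ 0.6169 -0.1947 -0.0011 -0.1023] yawdeg -5.86132925008108 
 res px [ 0.  -0.9 -0.1 -0.8 -0.4  0.  -0.3 -0.3  0.7  0.6  0.9  0.3  0.5 -0.4]
tray [ 0.6074 -0.0109 -0.0005 -0.1737] yawdeg -9.954011804629667 
 res px [-0.1 -0.1 -0.2 -0.2 -0.3 -0.6 -0.4 -0.6  0.4 -0.   0.1  0.3  0.4  0.1
  0.7 -0.1]
sealed foot [0.4688 0.387  0.0301] gap 0.0026
sealed neck [0.7116 0.3743 0.033 ] gap 0.0063
coaster rim [0.6293 0.1959 0.0168] gap 0.0039
open cork top [ 0.4632 -0.384   0.2667] gap 0.0043
stopper cork top [0.3932 0.207  0.0572] gap 0.0016
stopper flange [0.3927 0.2074 0.03  ] gap 0.0033
cutter label [ 0.4075 -0.2374  0.0148] gap 0.0003
handle top [ 0.6049 -0.0084  0.0445] gap 0.0046
matchbox [0.3763 0.0303 0.0141] gap 0.0031
magnum top [0.8579 0.0679 0.3289] gap 0.0014
open foot [ 0.4671 -0.3958  0.    ] [ 0.4578 -0.3886  0.    ]
box [ 0.842  -0.1794  0.    ] [ 0.8516 -0.3667  0.    ] magn [0.8564 0.0686 0.    ] glass [ 0.802  -0.3136  0.    ]
```

Every check fits: the rack stands at z≈0, the sealed bottle measures 0.243 long at z≈0.03, the cork top is at 0.267 and the tray is at 0. I'll start with the sealed bottle.

>>> drive_tool --targets '[{"dz":-0.25,"yaw":0.0545,"fingers":0},{"dz":-0.25,"yaw":0.0545},{"dz":-0.25,"yaw":0.0545},{"dz":-0.25,"yaw":0.0545},{"dx":0.175,"dy":-0.366},{"dx":0.175,"dy":-0.366},{"dx":0.175,"dy":-0.366},{"dx":0.175,"dy":-0.366},{"dx":0.175,"dy":-0.366},{"dx":0.175,"dy":-0.366},{"dx":0.175,"dy":-0.366},{"dx":0.175,"dy":-0.366},{"dx":0.175,"dy":-0.366},{"dx":0.175,"dy":-0.366},{"dx":0.175,"dy":-0.366},{"dx":0.175,"dy":-0.366},{"dx":0.175,"dy":-0.366},{"dx":0.175,"dy":-0.366}]' --squeeze 60

```text
invalid input
```

>>> drive_tool --targets '[{"dx":0.07,"dy":-0.406},{"dx":0.07,"dy":-0.406},{"dx":0.07,"dy":-0.406},{"dx":0.07,"dy":-0.406},{"dx":0.07,"dy":-0.406},{"dx":0.07,"dy":-0.406},{"dx":0.07,"dy":-0.406},{"dx":0.07,"dy":-0.406},{"dx":0.07,"dy":-0.406},{"dx":0.07,"dy":-0.406},{"dx":0.07,"dy":-0.406},{"dx":0.07,"dy":-0.406},{},{}]'

```text
invalid input
```

>>> drive_tool --targets '[{"dx":0,"dy":0,"dz":-0.25,"yaw":0.0545,"fingers":0},{"dx":0,"dy":0,"dz":-0.25,"yaw":0.0545,"fingers":0},{"dx":0,"dy":0,"dz":-0.25,"yaw":0.0545,"fingers":0},{"dx":0,"dy":0,"dz":-0.25,"yaw":0.0545,"fingers":0}]' --squeeze 60

```text
clock: 0.5
position: [0.1785, -0.5987, 0.3072]
tool_rot: [-3.141, 0.0, -0.056]
force: [0.6, 0.6, 0.0]
grip_width: 0.0851
finger_force: 0.0
```

>>> drive_tool --targets '[{"dx":0.175,"dy":-0.366,"dz":0,"yaw":0,"fingers":0},{"dx":0.175,"dy":-0.366,"dz":0,"yaw":0,"fingers":0},{"dx":0.175,"dy":-0.366,"dz":0,"yaw":0,"fingers":0},{"dx":0.175,"dy":-0.366,"dz":0,"yaw":0,"fingers":0},{"dx":0.175,"dy":-0.366,"dz":0,"yaw":0,"fingers":0},{"dx":0.175,"dy":-0.366,"dz":0,"yaw":0,"fingers":0},{"dx":0.175,"dy":-0.366,"dz":0,"yaw":0,"fingers":0},{"dx":0.175,"dy":-0.366,"dz":0,"yaw":0,"fingers":0},{"dx":0.175,"dy":-0.366,"dz":0,"yaw":0,"fingers":0},{"dx":0.175,"dy":-0.366,"dz":0,"yaw":0,"fingers":0},{"dx":0.175,"dy":-0.366,"dz":0,"yaw":0,"fingers":0},{"dx":0.175,"dy":-0.366,"dz":0,"yaw":0,"fingers":0},{"dx":0.175,"dy":-0.366,"dz":0,"yaw":0,"fingers":0},{"dx":0.175,"dy":-0.366,"dz":0,"yaw":0,"fingers":0}]'

```text
clock: 1.9
position: [0.4506, -0.0986, 0.3065]
tool_rot: [3.142, 0.0, -0.053]
force: [0.3, -2.0, -0.5]
grip_width: 0.0856
finger_force: 0.0
```

>>> drive_tool --targets '[{"dx":0.07,"dy":-0.406,"dz":0,"yaw":0,"fingers":0},{"dx":0.07,"dy":-0.406,"dz":0,"yaw":0,"fingers":0},{"dx":0.07,"dy":-0.406,"dz":0,"yaw":0,"fingers":0},{"dx":0.07,"dy":-0.406,"dz":0,"yaw":0,"fingers":0},{"dx":0.07,"dy":-0.406,"dz":0,"yaw":0,"fingers":0},{"dx":0.07,"dy":-0.406,"dz":0,"yaw":0,"fingers":0},{"dx":0.07,"dy":-0.406,"dz":0,"yaw":0,"fingers":0},{"dx":0.07,"dy":-0.406,"dz":0,"yaw":0,"fingers":0},{"dx":0.07,"dy":-0.406,"dz":0,"yaw":0,"fingers":0},{"dx":0.07,"dy":-0.406,"dz":0,"yaw":0,"fingers":0},{"dx":0.07,"dy":-0.406,"dz":0,"yaw":0,"fingers":0},{"dx":0.07,"dy":-0.406,"dz":0,"yaw":0,"fingers":0},{"dx":0,"dy":0,"dz":0,"yaw":0,"fingers":0},{"dx":0,"dy":0,"dz":0,"yaw":0,"fingers":0}]'

```text
clock: 3.3
position: [0.5592, 0.3828, 0.3055]
tool_rot: [3.141, 0.001, -0.051]
force: [0.5, -0.3, 0.3]
grip_width: 0.0858
finger_force: 0.0
```

>>> drive_tool --targets '[{"dx":0,"dy":0,"dz":0.4,"yaw":0,"fingers":0},{"dx":0,"dy":0,"dz":0.4,"yaw":0,"fingers":0},{"dx":0,"dy":0,"dz":0.4,"yaw":0,"fingers":0},{"dx":0,"dy":0,"dz":0.4,"yaw":0,"fingers":0},{"dx":0,"dy":0,"dz":0.4,"yaw":0,"fingers":0},{"dx":0,"dy":0,"dz":0.4,"yaw":0,"fingers":0},{"dx":0,"dy":0,"dz":0.3,"yaw":0,"fingers":0},{"dx":0,"dy":0,"dz":0.26,"yaw":0,"fingers":0},{"dx":0,"dy":0,"dz":0,"yaw":0,"fingers":0},{"dx":0,"dy":0,"dz":0,"yaw":0,"fingers":1},{"dx":0,"dy":0,"dz":0,"yaw":0,"fingers":1},{"dx":0,"dy":0,"dz":0,"yaw":0,"fingers":1},{"dx":0,"dy":0,"dz":0,"yaw":0,"fingers":1},{"dx":0,"dy":0,"dz":0,"yaw":0,"fingers":1},{"dx":0,"dy":0,"dz":0,"yaw":0,"fingers":1},{"dx":0,"dy":0,"dz":0,"yaw":0,"fingers":1}]'

```text
clock: 4.9
position: [0.5608, 0.3827, 0.0132]
tool_rot: [-3.14, -0.002, -0.053]
force: [-2.3, -2.3, 14.7]
grip_width: 0.0497
finger_force: 57.2
```

Run:
```python
from h import *
from workcell import grab_frame
for n,b in (("scene",(60,190,200,330)),("top",(120,110,260,250))):
    cv2.imwrite(f"pics/{n}1.png",grab_frame(n)); crop(f"pics/{n}1.png",f"pics/{n[0]}1c.png",*b,2.85)
cv2.imwrite("pics/m1.png",np.hstack([cv2.imread("pics/s1c.png"),cv2.imread("pics/t1c.png")]))
print(proj("scene",[.561,.3827,.03]),proj("top",[.561,.3827,.03]))
```

```text
[[123.56902964 280.27264793]] [[168.26147269 183.14519704]]
```

View pics/m1.png

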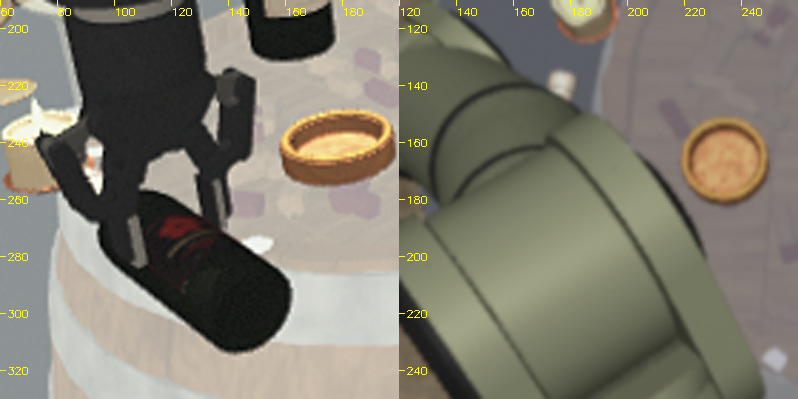

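The picture shows both fingers round the label at the middle of the body, and the bottle has not moved. I'll lift and check the grip.

>>> drive_tool --targets '[{"dx":0,"dy":0,"dz":-0.1,"yaw":0,"fingers":1},{"dx":0,"dy":0,"dz":-0.1,"yaw":0,"fingers":1},{"dx":0,"dy":0,"dz":-0.2,"yaw":0,"fingers":1},{"dx":0,"dy":0,"dz":-0.2,"yaw":0,"fingers":1},{"dx":0,"dy":0,"dz":-0.2,"yaw":0,"fingers":1},{"dx":0,"dy":0,"dz":-0.2,"yaw":0,"fingers":1},{"dx":0,"dy":0,"dz":-0.2,"yaw":0,"fingers":1},{"dx":0,"dy":0,"dz":-0.2,"yaw":0,"fingers":1},{"dx":0,"dy":0,"dz":-0.2,"yaw":0,"fingers":1},{"dx":0,"dy":0,"dz":0,"yaw":0,"fingers":1},{"dx":0,"dy":0,"dz":0,"yaw":0,"fingers":1}]'

```text
clock: 6.1
position: [0.5596, 0.3817, 0.1705]
tool_rot: [-3.142, -0.0, -0.053]
force: [-0.4, 0.1, -7.4]
grip_width: 0.0491
finger_force: 56.8
```

Run:
```python
from h import *
from workcell import grab_frame, readout
cv2.imwrite("pics/scene2.png",grab_frame("scene")); crop("pics/scene2.png","pics/s2c.png",30,140,230,290,4)
o=readout.observe();print(o["force"],o["moment"],o["position"])
```

```text
[ 0.26979519  0.2477341  -7.33802407] [-0.03167639 -0.02716688 -0.03977656] [0.55931361 0.38151258 0.16970769]
```

View pics/s2c.png

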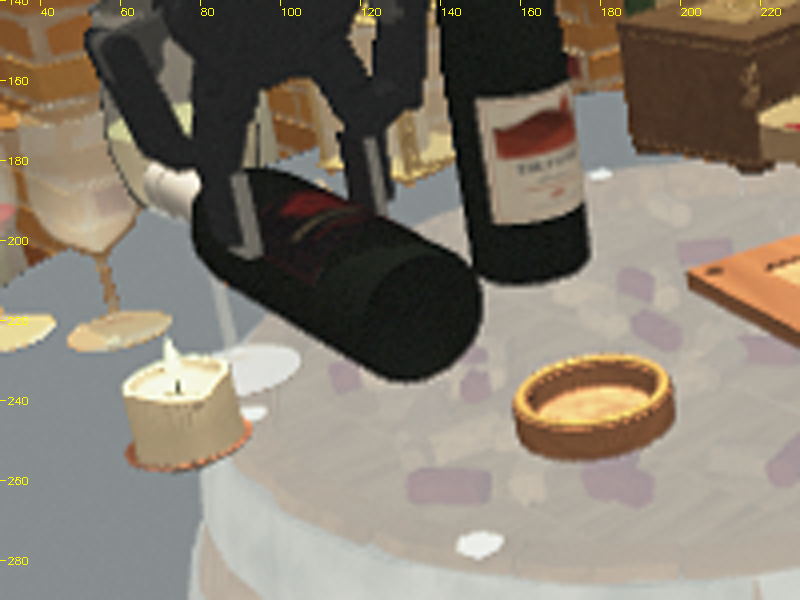

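Run:
```python
from h import *
np.set_printoptions(precision=4,suppress=True)
print(proj("scene",[[.4687-.0015,.387-.001,.1862],[.7116-.0015,.3743-.001,.1862]]))
o,d=ray("scene",135.75,218.75);t=(.468-o[0])/d[0];print(o+d*t)
o,d=ray("scene",69.5,186.25);t=(.7095-o[0])/d[0];print(o+d*t)
print("coaster",at("top",145+376/4.2,125+172/4.2,.025),at("scene",178.5,239.2,.025),at("top",145+376/4.2,125+172/4.2,.0))
```

```text
[[138.1102 218.7989]
 [ 72.1193 186.1891]]
[0.468  0.3896 0.1874]
[0.7095 0.3785 0.1878]
coaster [0.6252 0.1933 0.025 ] [0.6186 0.2059 0.025 ] [0.6331 0.197  0.    ]
```

>>> drive_tool --targets '[{"dx":0,"dy":0,"dz":0,"yaw":0.0157,"fingers":1},{"dx":0,"dy":0,"dz":0,"yaw":0.0157,"fingers":1},{"dx":0.042,"dy":0.2,"dz":0,"yaw":0,"fingers":1},{"dx":0.0625,"dy":0.3,"dz":0,"yaw":0,"fingers":1},{"dx":0.0834,"dy":0.4,"dz":0,"yaw":0,"fingers":1},{"dx":0.0834,"dy":0.4,"dz":0,"yaw":0,"fingers":1},{"dx":0.0834,"dy":0.4,"dz":0,"yaw":0,"fingers":1},{"dx":0.0834,"dy":0.4,"dz":0,"yaw":0,"fingers":1},{"dx":0.0834,"dy":0.4,"dz":0,"yaw":0,"fingers":1},{"dx":0.0834,"dy":0.4,"dz":0,"yaw":0,"fingers":1},{"dx":0.0834,"dy":0.4,"dz":0,"yaw":0,"fingers":1},{"dx":0.0834,"dy":0.4,"dz":0,"yaw":0,"fingers":1},{"dx":0.0834,"dy":0.4,"dz":0,"yaw":0,"fingers":1},{"dx":0.0834,"dy":0.4,"dz":0,"yaw":0,"fingers":1},{"dx":0.0834,"dy":0.4,"dz":0,"yaw":0,"fingers":1},{"dx":0.0834,"dy":0.4,"dz":0,"yaw":0,"fingers":1},{"dx":0.05,"dy":0.24,"dz":0,"yaw":0,"fingers":1},{"dx":0.0277,"dy":0.133,"dz":0,"yaw":0,"fingers":1},{"dx":0,"dy":0,"dz":0,"yaw":0,"fingers":1},{"dx":0,"dy":0,"dz":0,"yaw":0,"fingers":1}]'

```text
clock: 8.15
position: [0.6195, -0.1934, 0.1702]
tool_rot: [-3.141, 0.0, -0.102]
force: [0.2, 1.0, -8.0]
grip_width: 0.0492
finger_force: 57.0
```

>>> drive_tool --targets '[{"dx":0,"dy":0.013,"dz":0.3,"yaw":0,"fingers":1},{"dx":0,"dy":0,"dz":0.3,"yaw":0,"fingers":1},{"dx":0,"dy":0,"dz":0.3,"yaw":0,"fingers":1},{"dx":0,"dy":0,"dz":0.2,"yaw":0,"fingers":1},{"dx":0,"dy":0,"dz":0.1,"yaw":0,"fingers":1},{"dx":0,"dy":0,"dz":0.08,"yaw":0,"fingers":1},{"dx":0,"dy":0,"dz":0.04,"yaw":0,"fingers":1},{"dx":0,"dy":0,"dz":0.03,"yaw":0,"fingers":1},{"dx":0,"dy":0,"dz":0,"yaw":0,"fingers":1},{"dx":0,"dy":0,"dz":0,"yaw":0,"fingers":1}]'

```text
clock: 9.15
position: [0.6199, -0.1958, 0.0361]
tool_rot: [3.141, -0.001, -0.102]
force: [-0.2, -0.5, -8.1]
grip_width: 0.0494
finger_force: 57.0
```

Run:
```python
from h import *
from workcell import grab_frame, readout
cv2.imwrite("pics/scene3.png",grab_frame("scene")); crop("pics/scene3.png","pics/s3c.png",190,110,390,250,4)
o=readout.observe();print(o["force"],o["moment"],o["position"])
```

```text
[ 0.08113198 -0.82628466 -6.9480159 ] [-0.05938007 -0.03084617 -0.0554514 ] [ 0.61984915 -0.19587022  0.03608597]
```

View pics/s3c.png

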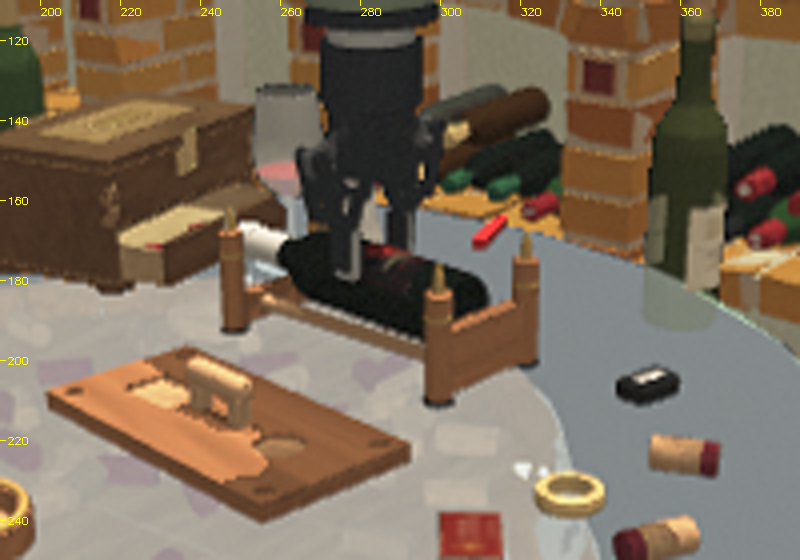

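The bottle lies between the posts, foot behind the tall board and neck over the low board, and it still hangs just above the rails. I'll lower the last millimetres.

>>> drive_tool --targets '[{"dx":0,"dy":0,"dz":0.03,"yaw":0,"fingers":1},{"dx":0,"dy":0,"dz":0.02,"yaw":0,"fingers":1},{"dx":0,"dy":0,"dz":0,"yaw":0,"fingers":1},{"dx":0,"dy":0,"dz":0,"yaw":0,"fingers":1}]'

```text
clock: 9.6
position: [0.62, -0.1961, 0.0316]
tool_rot: [3.141, -0.001, -0.102]
force: [-4.5, 0.2, 10.2]
grip_width: 0.0495
finger_force: 62.8
```

>>> drive_tool --targets '[{"dx":0,"dy":0,"dz":-0.005,"yaw":0,"fingers":0.7},{"dx":0,"dy":0,"dz":0,"yaw":0,"fingers":0.3},{"dx":0,"dy":0,"dz":0,"yaw":0,"fingers":0},{"dx":0,"dy":0,"dz":0,"yaw":0,"fingers":0},{"dx":0,"dy":0,"dz":0,"yaw":0,"fingers":0},{"dx":0,"dy":0,"dz":0,"yaw":0,"fingers":0},{"dx":0,"dy":0,"dz":-0.1,"yaw":0,"fingers":0},{"dx":0,"dy":0,"dz":-0.3,"yaw":0,"fingers":0},{"dx":0,"dy":0,"dz":-0.4,"yaw":0,"fingers":0},{"dx":0,"dy":0,"dz":-0.4,"yaw":0,"fingers":0},{"dx":0,"dy":0,"dz":-0.4,"yaw":0,"fingers":0},{"dx":0,"dy":0,"dz":-0.2,"yaw":0,"fingers":0},{"dx":0,"dy":0,"dz":0,"yaw":0,"fingers":0}]'

```text
clock: 10.9
position: [0.6209, -0.1961, 0.2152]
tool_rot: [3.141, -0.006, -0.102]
force: [-0.2, 0.3, -0.2]
grip_width: 0.0854
finger_force: 0.0
```

>>> drive_tool --targets '[{"dx":0,"dy":0,"dz":0,"yaw":0.0456,"fingers":0},{"dx":-0.0755,"dy":-0.3,"dz":0,"yaw":0,"fingers":0},{"dx":-0.0755,"dy":-0.3,"dz":0,"yaw":0,"fingers":0},{"dx":-0.0755,"dy":-0.3,"dz":0,"yaw":0,"fingers":0},{"dx":-0.0755,"dy":-0.3,"dz":0,"yaw":0,"fingers":0},{"dx":-0.0755,"dy":-0.3,"dz":0,"yaw":0,"fingers":0},{"dx":-0.0755,"dy":-0.3,"dz":0,"yaw":0,"fingers":0},{"dx":0,"dy":0,"dz":0.4,"yaw":0,"fingers":0},{"dx":0,"dy":0,"dz":0.4,"yaw":0,"fingers":0},{"dx":0,"dy":0,"dz":0.3,"yaw":0,"fingers":0},{"dx":0,"dy":0,"dz":0,"yaw":0,"fingers":0},{"dx":0,"dy":0,"dz":0,"yaw":0,"fingers":0}]'

```text
clock: 12.1
position: [0.6061, -0.0106, 0.1016]
tool_rot: [-3.142, 0.0, -0.174]
force: [-0.1, 0.2, 0.6]
grip_width: 0.0852
finger_force: 0.0
```

Now the descent to z≈0.022 and the close on the bar handle.

>>> drive_tool --targets '[{"dx":0.012,"dy":0,"dz":0.3,"yaw":0,"fingers":0},{"dx":0,"dy":0,"dz":0.3,"yaw":0,"fingers":0},{"dx":0,"dy":0,"dz":0.19,"yaw":0,"fingers":0},{"dx":0,"dy":0,"dz":0,"yaw":0,"fingers":0.3},{"dx":0,"dy":0,"dz":0,"yaw":0,"fingers":0.6},{"dx":0,"dy":0,"dz":0,"yaw":0,"fingers":1},{"dx":0,"dy":0,"dz":0,"yaw":0,"fingers":1},{"dx":0,"dy":0,"dz":0,"yaw":0,"fingers":1},{"dx":0,"dy":0,"dz":0,"yaw":0,"fingers":1},{"dx":0,"dy":0,"dz":0,"yaw":0,"fingers":1},{"dx":0,"dy":0,"dz":0,"yaw":0,"fingers":1}]' --squeeze 100

```text
clock: 13.2
position: [0.6083, -0.0108, 0.0233]
tool_rot: [-3.141, -0.002, -0.174]
force: [0.5, -0.3, 9.9]
grip_width: 0.0001
finger_force: 5.4
```

Run:
```python
from h import *
from workcell import grab_frame, readout
cv2.imwrite("pics/scene4.png",grab_frame("scene")); crop("pics/scene4.png","pics/s4c.png",190,120,350,240,5)
o=readout.observe();print(o["force"],o["grip_width"],o["finger_force"])
```

```text
[ 0.53197331 -0.20242711 10.14806774] -0.00011000244514648832 5.380225557019003
```

View pics/s4c.png

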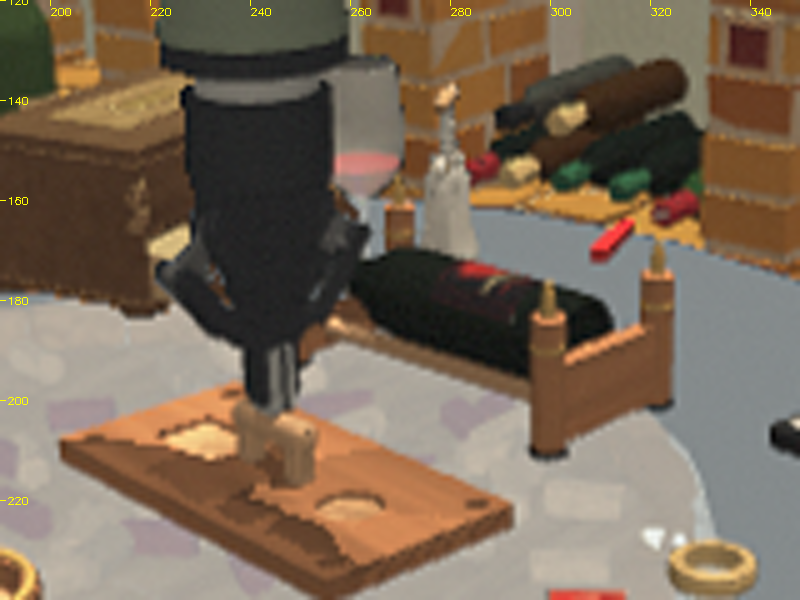

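Run:
```python
from h import *
for z in(.0233,.035,.045,.05): print(z,proj("scene",[.6083,-.0108,z]))
print("bar ends top",proj("scene",[[.6074+.03*.985,-.0109-.03*.173,.048],[.6074-.03*.985,-.0109+.03*.173,.048]]))
for t in("scene1","scene3"): pass
# arm kinematics hint
from workcell import readout
print(readout.observe()["qpos"],readout.observe()["position"])
```

```text
0.0233 [[245.40055556 210.37244383]]
0.035 [[245.18201131 206.36970706]]
0.045 [[244.99373165 202.92128003]]
0.05 [[244.89907188 201.18754368]]
bar ends top [[238.47686221 198.90673547]
 [252.21255176 205.1052439 ]]
[ 0.02832838  0.73435519 -0.15824373  1.76540162  0.17487554  0.65319298
 -1.97328639] [ 0.60824085 -0.01081109  0.02333391]
```

The picture shows the shut fingertips resting on top of the handle bar at about (245,201), which is z≈0.048 by projection. The real tips therefore stand about 25 mm above the reported TCP, which also explains the narrow bottle reading. I'll open, go 24 mm lower and grip again.

>>> drive_tool --targets '[{"dx":0,"dy":0,"dz":-0.05,"yaw":0,"fingers":0},{"dx":0,"dy":0,"dz":0,"yaw":0,"fingers":0},{"dx":0,"dy":0,"dz":0,"yaw":0,"fingers":0},{"dx":0,"dy":0,"dz":0,"yaw":0,"fingers":0},{"dx":0,"dy":0,"dz":0,"yaw":0,"fingers":0},{"dx":0,"dy":0,"dz":0.1,"yaw":0,"fingers":0},{"dx":0,"dy":0,"dz":0.1,"yaw":0,"fingers":0},{"dx":0,"dy":0,"dz":0.08,"yaw":0,"fingers":0},{"dx":0,"dy":0,"dz":0,"yaw":0,"fingers":0}]'

```text
clock: 14.15
position: [0.6062, -0.0108, -0.0027]
tool_rot: [3.141, 0.002, -0.173]
force: [-0.4, -0.2, 0.6]
grip_width: 0.0852
finger_force: 0.0
```

>>> drive_tool --targets '[{"dx":0,"dy":0,"dz":0,"yaw":0,"fingers":0.4},{"dx":0,"dy":0,"dz":0,"yaw":0,"fingers":0.6},{"dx":0,"dy":0,"dz":0,"yaw":0,"fingers":1},{"dx":0,"dy":0,"dz":0,"yaw":0,"fingers":1},{"dx":0,"dy":0,"dz":0,"yaw":0,"fingers":1},{"dx":0,"dy":0,"dz":0,"yaw":0,"fingers":1},{"dx":0,"dy":0,"dz":0,"yaw":0,"fingers":1},{"dx":0,"dy":0,"dz":0,"yaw":0,"fingers":1}]'

```text
clock: 14.95
position: [0.6074, -0.0108, -0.0004]
tool_rot: [-3.141, -0.001, -0.174]
force: [-2.1, 0.3, 7.9]
grip_width: 0.0141
finger_force: 98.9
```

>>> drive_tool --targets '[{"dx":0,"dy":0,"dz":-0.05,"yaw":0,"fingers":1},{"dx":0,"dy":0,"dz":-0.1,"yaw":0,"fingers":1},{"dx":0,"dy":0,"dz":-0.2,"yaw":0,"fingers":1},{"dx":0,"dy":0,"dz":-0.2,"yaw":0,"fingers":1},{"dx":0,"dy":0,"dz":-0.2,"yaw":0,"fingers":1},{"dx":0,"dy":0,"dz":-0.2,"yaw":0,"fingers":1},{"dx":0,"dy":0,"dz":-0.2,"yaw":0,"fingers":1},{"dx":0,"dy":0,"dz":-0.2,"yaw":0,"fingers":1},{"dx":0,"dy":0,"dz":-0.1,"yaw":0,"fingers":1},{"dx":0,"dy":0,"dz":0,"yaw":0,"fingers":1},{"dx":0,"dy":0,"dz":0,"yaw":0,"fingers":1}]'

```text
clock: 16.05
position: [0.6068, -0.0108, 0.1435]
tool_rot: [3.141, 0.001, -0.174]
force: [-0.2, 1.1, -4.6]
grip_width: 0.0137
finger_force: 97.8
```

Run:
```python
from h import *
from workcell import grab_frame, readout
cv2.imwrite("pics/scene5.png",grab_frame("scene")); crop("pics/scene5.png","pics/s5c.png",180,110,340,230,5)
o=readout.observe();print(o["force"],o["moment"],o["position"],o["tool_rot"])
```

```text
[-0.21042383  0.32310676 -4.80720647] [ 0.00978509 -0.01716896 -0.00720448] [ 0.60664382 -0.01084281  0.14309046] [ 3.14132533e+00  1.28082627e-03 -1.73535429e-01]
```

View pics/s5c.png

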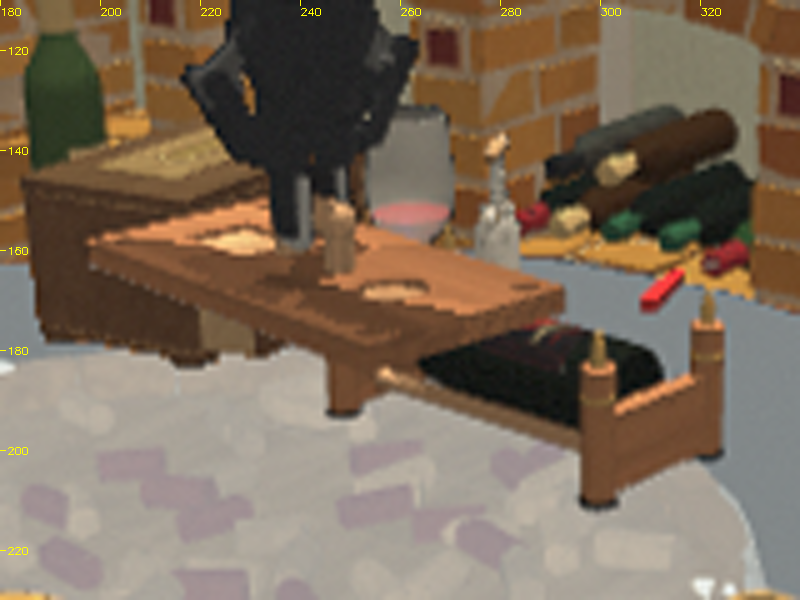

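The tray hangs level in the grip at z≈0.143. I'll compare its corners with the prediction before going over the pins.

Run:
```python
from h import *
np.set_printoptions(precision=1,suppress=True)
c,s=np.cos(-.1736),np.sin(-.1736)
def tr(x,y,z): return [.6066+c*x-s*y,-.0108+s*x+c*y,.1435+z]
names=["nearright","farleft","nearleft","hole nr"]
print(proj("scene",[tr(-.12,-.062,.014),tr(.12,.062,.014),tr(-.12,.062,.014),tr(-.106,-.048,.014),tr(-.12,-.062,0),tr(-.062,0,.014)]))
print("obs",[180+563/5,110+288/5],[180+90/5,110+240/5],"-",[180+519/5,110+289/5],[180+563/5,110+310/5],[180+395/5,110+291/5])
cr,sr=np.cos(-.1023),np.sin(-.1023)
print("rack pins",proj("scene",[[.6169+cr*x-sr*y,-.1947+sr*x+cr*y,.102] for x,y in((-.106,.048),(-.106,-.048))]),[180+599/5,110+330/5],[180+710/5,110+291/5])
```

```text
[[293.3 167.3]
 [197.4 157.9]
 [253.6 179.1]
 [285.2 167.3]
 [293.4 172.8]
 [258.6 167.7]]
obs [292.6, 167.6] [198.0, 158.0] - [283.8, 167.8] [292.6, 172.0] [259.0, 168.2]
rack pins [[300.5 176.7]
 [322.6 168.4]] [299.8, 176.0] [322.0, 168.2]
```

>>> drive_tool --targets '[{"dx":0,"dy":0,"dz":0,"yaw":-0.0227,"fingers":1},{"dx":0,"dy":0,"dz":0,"yaw":-0.0227,"fingers":1},{"dx":0.03,"dy":0.16,"dz":0,"yaw":0,"fingers":1},{"dx":0.05,"dy":0.3,"dz":0,"yaw":0,"fingers":1},{"dx":0.05,"dy":0.3,"dz":0,"yaw":0,"fingers":1},{"dx":0.05,"dy":0.3,"dz":0,"yaw":0,"fingers":1},{"dx":0.05,"dy":0.3,"dz":0,"yaw":0,"fingers":1},{"dx":0.04,"dy":0.3,"dz":0,"yaw":0,"fingers":1},{"dx":0.02,"dy":0.16,"dz":0,"yaw":0,"fingers":1},{"dx":0,"dy":0,"dz":0,"yaw":0,"fingers":1},{"dx":0,"dy":0,"dz":0.1,"yaw":0,"fingers":1},{"dx":0,"dy":0,"dz":0.1,"yaw":0,"fingers":1},{"dx":0,"dy":0,"dz":0.1,"yaw":0,"fingers":1},{"dx":0,"dy":0,"dz":0.06,"yaw":0,"fingers":1},{"dx":0,"dy":0,"dz":0,"yaw":0,"fingers":1},{"dx":0,"dy":0,"dz":0,"yaw":0,"fingers":1}]'

```text
clock: 17.7
position: [0.6176, -0.1946, 0.108]
tool_rot: [-3.142, 0.0, -0.102]
force: [0.8, 0.0, -4.4]
grip_width: 0.0138
finger_force: 98.0
```

Run:
```python
from h import *
from workcell import grab_frame, readout
s=grab_frame("scene");t=grab_frame("top")
cv2.imwrite("pics/scene6.png",s);cv2.imwrite("pics/top6.png",t)
crop("pics/scene6.png","pics/s6c.png",230,130,330,210,8,10)
print(readout.observe()["position"])
# is top view of tray free of the arm? mean colours at predicted holes
cr,sr=np.cos(-.1023),np.sin(-.1023)
for x in(-.106,.106):
  for y in(-.048,.048):
    u,v=proj("top",[.6169+cr*x-sr*y,-.1947+sr*x+cr*y,.12])[0];print((x,y),u.round(),v.round(),t[int(v)-4:int(v)+5,int(u)-4:int(u)+5].mean((0,1)).round())
```

```text
[ 0.61774725 -0.19479353  0.10840815]
(-0.106, -0.048) 383.0 204.0 [100. 124. 120.]
(-0.106, 0.048) 348.0 199.0 [39. 51. 72.]
(0.106, -0.048) 391.0 132.0 [79. 98. 95.]
(0.106, 0.048) 357.0 127.0 [ 62.  87. 132.]
```

View pics/s6c.png

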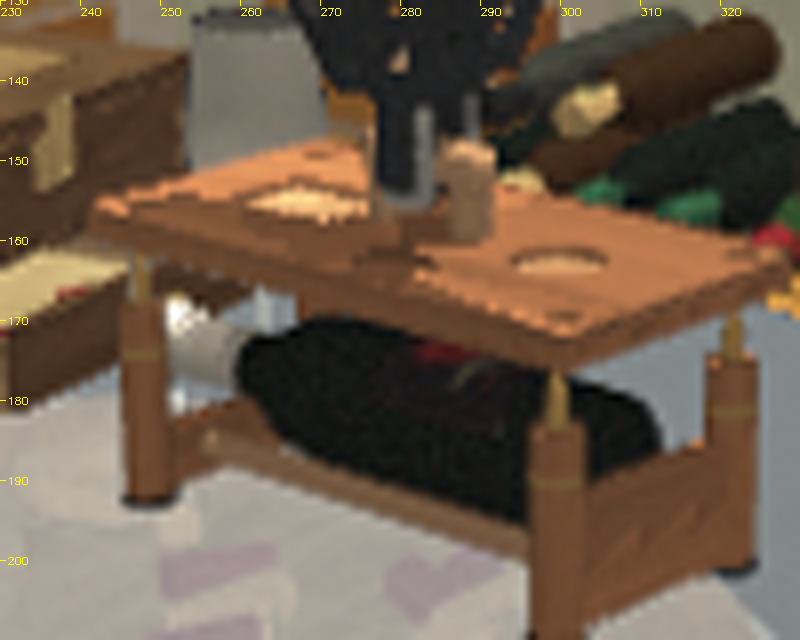

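Run:
```python
from h import *
np.set_printoptions(precision=1,suppress=True)
def P(X,Y,Z,yaw,x,y,z):
    c,s=np.cos(yaw),np.sin(yaw);return proj("scene",[X+c*x-s*y,Y+s*x+c*y,Z+z])[0]
f=lambda x,y:np.array([230+x/8,130+y/8])
T=(.6177,-.1948,.1084,-.1023);R=(.6169,-.1947,0,-.1023)
for n,p,o in [("hole NL",P(*T,-.106,.048,.014),f(563,316)),("corner NL top",P(*T,-.12,.062,.014),f(567,336)),("corner NR top",P(*T,-.12,-.062,.014),f(788,258)),("corner FL top",P(*T,.12,.062,.014),f(93,211)),
 ("hole FR",P(*T,.106,-.048,.014),f(320,154)),("hole NR",P(*T,-.106,-.048,.014),f(770,253)),("well",P(*T,-.062,0,.014),f(561,262)),
 ("pin NL",P(*R,-.106,.048,.102),f(558,368)),("pin shoulder NL",P(*R,-.106,.048,.082),f(557,424)),("sh NR",P(*R,-.106,-.048,.082),f(732,353)),("sh FL",P(*R,.106,.048,.082),f(141,297))]: print(n,p,o,"obs-pred",o-p)
```

```text
hole NL [300.3 169.4] [300.4 169.5] obs-pred [0.1 0.1]
corner NL top [300.8 171.7] [300.9 172. ] obs-pred [0.1 0.3]
corner NR top [329.6 161.4] [328.5 162.2] obs-pred [-1.1  0.9]
corner FL top [241.  155.3] [241.6 156.4] obs-pred [0.6 1.1]
hole FR [270.1 148.8] [270.  149.2] obs-pred [-0.1  0.4]
hole NR [322.6 161.5] [326.2 161.6] obs-pred [3.6 0.1]
well [299.8 162.3] [300.1 162.8] obs-pred [0.3 0.5]
pin NL [300.5 176.7] [299.8 176. ] obs-pred [-0.7 -0.7]
pin shoulder NL [300.5 183.6] [299.6 183. ] obs-pred [-0.8 -0.6]
sh NR [322.5 175.1] [321.5 174.1] obs-pred [-1. -1.]
sh FL [248.3 168. ] [247.6 167.1] obs-pred [-0.7 -0.9]
```

>>> drive_tool --targets '[{"dx":0.005,"dy":-0.005,"dz":0.04,"yaw":0,"fingers":1},{"dx":0,"dy":0,"dz":0.04,"yaw":0,"fingers":1},{"dx":0,"dy":0,"dz":0.03,"yaw":0,"fingers":1},{"dx":0,"dy":0,"dz":0.03,"yaw":0,"fingers":1},{"dx":0,"dy":0,"dz":0,"yaw":0,"fingers":1},{"dx":0,"dy":0,"dz":0,"yaw":0,"fingers":1}]'

```text
clock: 18.4
position: [0.6181, -0.1944, 0.094]
tool_rot: [-3.142, -0.0, -0.102]
force: [0.4, -0.1, -4.6]
grip_width: 0.0145
finger_force: 98.0
```

The tray is 8 mm past the pin tips with no side force, so the pins are in the holes. I'll lower it to the shoulders.

>>> drive_tool --targets '[{"dx":0,"dy":0,"dz":0.03,"yaw":0,"fingers":1},{"dx":0,"dy":0,"dz":0.03,"yaw":0,"fingers":1},{"dx":0,"dy":0,"dz":0.03,"yaw":0,"fingers":1},{"dx":0,"dy":0,"dz":0.02,"yaw":0,"fingers":1},{"dx":0,"dy":0,"dz":0,"yaw":0,"fingers":1},{"dx":0,"dy":0,"dz":0,"yaw":0,"fingers":1}]'

```text
clock: 19.0
position: [0.6182, -0.1944, 0.0829]
tool_rot: [-3.142, -0.0, -0.102]
force: [5.7, -1.1, -7.1]
grip_width: 0.0143
finger_force: 97.7
```

>>> drive_tool --targets '[{"dx":0.015,"dy":0,"dz":0,"yaw":0,"fingers":1},{"dx":0,"dy":0,"dz":0.01,"yaw":0,"fingers":1},{"dx":0,"dy":0,"dz":0,"yaw":0,"fingers":1},{"dx":0,"dy":0,"dz":0,"yaw":0,"fingers":1}]'

```text
clock: 19.4
position: [0.6192, -0.1946, 0.0819]
tool_rot: [-3.142, 0.001, -0.102]
force: [-0.2, -0.0, -4.4]
grip_width: 0.0141
finger_force: 98.1
```

>>> drive_tool --targets '[{"dx":0,"dy":0,"dz":0.01,"yaw":0,"fingers":1},{"dx":0,"dy":0,"dz":0.01,"yaw":0,"fingers":1},{"dx":0,"dy":0,"dz":0,"yaw":0,"fingers":1},{"dx":0,"dy":0,"dz":0,"yaw":0,"fingers":1}]'

```text
clock: 19.8
position: [0.6195, -0.1946, 0.0814]
tool_rot: [3.141, -0.0, -0.102]
force: [-7.6, 1.7, 18.7]
grip_width: 0.014
finger_force: 101.4
```

>>> drive_tool --targets '[{"dx":0,"dy":0,"dz":-0.015,"yaw":0,"fingers":0.9},{"dx":0,"dy":0,"dz":0,"yaw":0,"fingers":0.5},{"dx":0,"dy":0,"dz":0,"yaw":0,"fingers":0},{"dx":0,"dy":0,"dz":0,"yaw":0,"fingers":0},{"dx":0,"dy":0,"dz":0,"yaw":0,"fingers":0},{"dx":0,"dy":0,"dz":0,"yaw":0,"fingers":0},{"dx":0,"dy":0,"dz":-0.2,"yaw":0,"fingers":0},{"dx":0,"dy":0,"dz":-0.4,"yaw":0,"fingers":0},{"dx":0,"dy":0,"dz":-0.4,"yaw":0,"fingers":0},{"dx":0,"dy":0,"dz":0,"yaw":0,"fingers":0}]'

```text
clock: 20.8
position: [0.6219, -0.1951, 0.1869]
tool_rot: [3.141, -0.008, -0.103]
force: [0.5, -0.5, -0.1]
grip_width: 0.0852
finger_force: 0.0
```

Run:
```python
from h import *
from workcell import grab_frame, readout
np.set_printoptions(precision=4,suppress=True)
cv2.imwrite("pics/scene7.png",grab_frame("scene"))
im=cv2.imread("pics/top0.png")
x0,y0,x1,y1=362,230,396,262
g=im[y0:y1,x0:x1].max(2)
b=cv2.resize(g,None,fx=8,fy=8,interpolation=cv2.INTER_CUBIC)
m=(b<75).astype(np.uint8)
n,l,st,ce=cv2.connectedComponentsWithStats(m)
i=1+st[1:,4].argmax();k=cv2.findContours((l==i).astype(np.uint8),0,1)[0]
k=max(k,key=cv2.contourArea);h=cv2.convexHull(k)
w=np.array([at("top",x0+(p[0]+.5)/8-.5,y0+(p[1]+.5)/8-.5,.010)[:2] for p in h[:,0]])
r=cv2.minAreaRect((w*1000).astype(np.float32));print(r); print(cv2.boxPoints(r))
# same from scene
im=cv2.imread("pics/scene0.png");x0,y0,x1,y1=338,192,372,218
b=cv2.resize(im[y0:y1,x0:x1].max(2),None,fx=8,fy=8,interpolation=cv2.INTER_CUBIC);m=(b<75).astype(np.uint8)
n,l,st,ce=cv2.connectedComponentsWithStats(m);i=1+st[1:,4].argmax();print("scene bbox",st[i][:4]/8+[x0,y0,0,0])
for p in cv2.boxPoints(r): print(proj("scene",[*p/1000,0.007])[0])
```

```text
((405.0165710449219, -236.66616821289062), (45.82382583618164, 28.95112419128418), 78.00563049316406)
[[ 386.0956 -256.0696]
 [ 414.4147 -262.0861]
 [ 423.9376 -217.2627]
 [ 395.6185 -211.2462]]
scene bbox [344.    202.75   15.875   8.625]
[362.6094 205.9563]
[354.676  203.0249]
[343.9503 207.2487]
[351.8765 210.3295]
```

The tray is seated and released. The cutter's solid body measures 45.8 x 29 mm with its centre at (0.405,-0.237) and long axis at 78°, which fits the text. I'll go there with a yaw of 78°.

>>> drive_tool --targets '[{"dx":0,"dy":0,"dz":0,"yaw":-0.0932,"fingers":0},{"dx":0,"dy":0,"dz":0,"yaw":-0.0932,"fingers":0},{"dx":0,"dy":0,"dz":0,"yaw":-0.0932,"fingers":0},{"dx":0,"dy":0,"dz":0,"yaw":-0.0932,"fingers":0},{"dx":0,"dy":0,"dz":0,"yaw":-0.0932,"fingers":0},{"dx":0,"dy":0,"dz":0,"yaw":-0.0932,"fingers":0},{"dx":0,"dy":0,"dz":0,"yaw":-0.0932,"fingers":0},{"dx":0,"dy":0,"dz":0,"yaw":-0.0932,"fingers":0},{"dx":0,"dy":0,"dz":0,"yaw":-0.0932,"fingers":0},{"dx":0,"dy":0,"dz":0,"yaw":-0.0932,"fingers":0},{"dx":-0.143,"dy":-0.339,"dz":0,"yaw":0,"fingers":0},{"dx":-0.143,"dy":-0.339,"dz":0,"yaw":0,"fingers":0},{"dx":-0.143,"dy":-0.339,"dz":0,"yaw":0,"fingers":0},{"dx":-0.143,"dy":-0.339,"dz":0,"yaw":0,"fingers":0},{"dx":-0.143,"dy":-0.339,"dz":0,"yaw":0,"fingers":0},{"dx":-0.143,"dy":-0.339,"dz":0,"yaw":0,"fingers":0},{"dx":0,"dy":0,"dz":0,"yaw":0,"fingers":0},{"dx":0,"dy":0,"dz":0,"yaw":0,"fingers":0}]'

```text
clock: 22.65
position: [0.4022, -0.2365, 0.1812]
tool_rot: [-3.141, -0.0, 1.361]
force: [0.5, -0.4, 0.2]
grip_width: 0.0853
finger_force: 0.0
```

Run:
```python
from h import *
from workcell import grab_frame, readout
s=grab_frame("scene");t=grab_frame("top")
cv2.imwrite("pics/scene8.png",s);cv2.imwrite("pics/top8.png",t)
cr,sr=np.cos(-.1023),np.sin(-.1023)
for nm,im in(("top",t),("scene",s)):
  for n,x,y in(("well",-.062,0),("pocket",.062,0)):
    u,v=proj(nm,[.6185+cr*x-sr*y,-.1947+sr*x+cr*y,.091])[0];print(nm,n,u.round(1),v.round(1),im[int(v)-3:int(v)+4,int(u)-3:int(u)+4].mean((0,1)).round())
a=cv2.resize(t[115:225,330:410],None,fx=5,fy=5,interpolation=cv2.INTER_CUBIC)
b=cv2.resize(s[130:210,230:335],None,fx=3.8,fy=3.8,interpolation=cv2.INTER_CUBIC)
b=cv2.copyMakeBorder(b,0,a.shape[0]-b.shape[0],0,0,0)
cv2.imwrite("pics/m8.png",np.hstack([a,b])); print(a.shape,b.shape)
print(readout.observe()["qpos"])
```

```text
top well 365.7 188.5 [107. 157. 208.]
top pocket 370.9 147.1 [107. 157. 208.]
scene well 299.5 172.8 [ 99. 152. 213.]
scene pocket 269.1 164.4 [105. 160. 217.]
(550, 400, 3) (550, 399, 3)
[ 0.88609807  0.35537065 -0.60028897  2.00553356  0.26236009  0.85609487
 -0.06723174]
```

Run:
```python
from h import *
np.set_printoptions(precision=4,suppress=True)
I={"top":cv2.imread("pics/top8.png"),"scene":cv2.imread("pics/scene8.png")}
cr,sr=np.cos(-.1023),np.sin(-.1023);R=np.array([[cr,-sr],[sr,cr]])
for nm,im in I.items():
  for n,x in(("well",-.062),("pocket",.062)):
    u,v=proj(nm,[*(np.array([.6185,-.1947])+R@[x,0]),.091])[0]
    x0,y0=int(u)-14,int(v)-14
    b=cv2.resize(im[y0:y0+29,x0:x0+29],None,fx=8,fy=8,interpolation=cv2.INTER_CUBIC).astype(int)
    m=(b[...,0]>80).astype(np.uint8)   # blue channel separates pale floor from orange wood
    l=cv2.connectedComponents(m)[1];k=l[int((v-y0+.5)*8),int((u-x0+.5)*8)];m=(l==k)
    yy,xx=np.nonzero(m);pts=np.c_[xx,yy].astype(np.float32)
    uu,vv=(xx.mean()+.5)/8-.5+x0,(yy.mean()+.5)/8-.5+y0
    W=at(nm,uu,vv,.091); r=cv2.minAreaRect(np.float32([at(nm,(p[0]+.5)/8-.5+x0,(p[1]+.5)/8-.5+y0,.091)[:2]*1000 for p in pts[::7]]))
    print(nm,n,"px",round(uu,1),round(vv,1),"pred",u.round(1),v.round(1),"world",W,"local",R.T@(W[:2]-[.6169,-.1947]),r)
```

```text
top well px 364.8 189.8 pred 365.7 188.5 world [ 0.553  -0.1859  0.091 ] local [-0.0644  0.0022] ((552.3427734375, -186.84780883789062), (35.95996856689453, 47.55907440185547), 83.89849090576172)
top pocket px 370.6 148.4 pred 370.9 147.1 world [ 0.6763 -0.2003  0.091 ] local [0.0596 0.0005] ((671.6773681640625, -199.91014099121094), (43.2574577331543, 69.70791625976562), 88.12700653076172)
scene well px 298.1 169.8 pred 299.5 172.8 world [ 0.5765 -0.2088  0.091 ] local [-0.0388 -0.0182] ((579.2132568359375, -217.67184448242188), (84.31413269042969, 168.33248901367188), 33.673580169677734)
scene pocket px 266.5 162.1 pred 269.1 164.4 world [ 0.7017 -0.2145  0.091 ] local [ 0.0864 -0.0111] ((712.2667236328125, -219.10687255859375), (80.27297973632812, 294.35101318359375), 50.10439682006836)
```

View pics/m8.png

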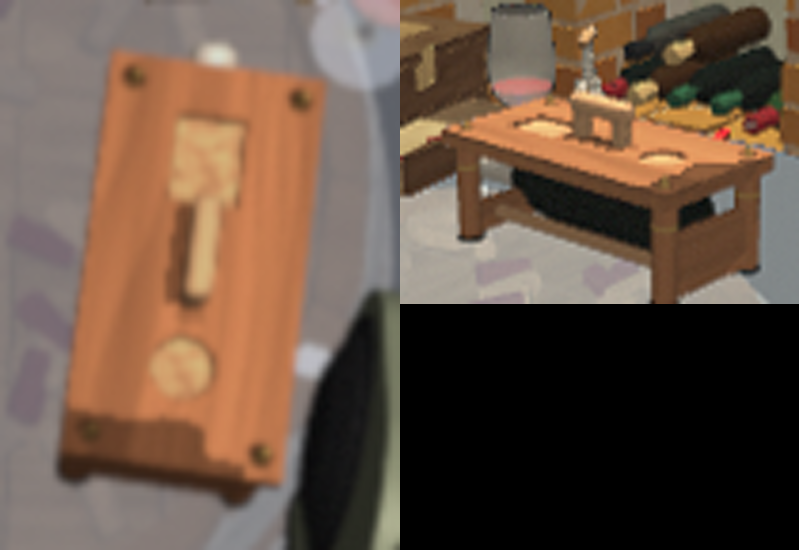

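The left panel shows pins in all four tray holes and the well and pocket within a pixel of the prediction (well 366.4,188.6; pocket 371.6,147.2). The right panel shows the tray level on its shoulders. Next is the cutter grasp.

>>> drive_tool --targets '[{"dx":0,"dy":0.027,"dz":0.4,"yaw":0,"fingers":0},{"dx":0,"dy":0,"dz":0.4,"yaw":0,"fingers":0},{"dx":0,"dy":0,"dz":0.4,"yaw":0,"fingers":0},{"dx":0,"dy":0,"dz":0.4,"yaw":0,"fingers":0},{"dx":0,"dy":0,"dz":0.2,"yaw":0,"fingers":0},{"dx":0,"dy":0,"dz":0.15,"yaw":0,"fingers":0},{"dx":0,"dy":0,"dz":0.05,"yaw":0,"fingers":0},{"dx":0,"dy":0,"dz":0,"yaw":0,"fingers":0},{"dx":0,"dy":0,"dz":0,"yaw":0,"fingers":0}]' --squeeze 30

```text
clock: 23.65
position: [0.4059, -0.2367, -0.0181]
tool_rot: [3.141, -0.0, 1.362]
force: [0.5, 0.0, -0.2]
grip_width: 0.0853
finger_force: 0.0
```

>>> drive_tool --targets '[{"dx":0,"dy":-0.01,"dz":0.03,"yaw":0,"fingers":0.3},{"dx":0,"dy":0,"dz":0,"yaw":0,"fingers":0.5},{"dx":0,"dy":0,"dz":0,"yaw":0,"fingers":0.6},{"dx":0,"dy":0,"dz":0,"yaw":0,"fingers":0.8},{"dx":0,"dy":0,"dz":0,"yaw":0,"fingers":1},{"dx":0,"dy":0,"dz":0,"yaw":0,"fingers":1},{"dx":0,"dy":0,"dz":0,"yaw":0,"fingers":1},{"dx":0,"dy":0,"dz":0,"yaw":0,"fingers":1}]'

```text
clock: 24.45
position: [0.4045, -0.2367, -0.0211]
tool_rot: [3.141, 0.0, 1.362]
force: [-2.7, 1.1, 9.1]
grip_width: 0.0267
finger_force: 29.2
```

>>> drive_tool --targets '[{"dx":0,"dy":0,"dz":-0.1,"yaw":0,"fingers":1},{"dx":0,"dy":0,"dz":-0.3,"yaw":0,"fingers":1},{"dx":0,"dy":0,"dz":-0.4,"yaw":0,"fingers":1},{"dx":0,"dy":0,"dz":-0.4,"yaw":0,"fingers":1},{"dx":0,"dy":0,"dz":-0.4,"yaw":0,"fingers":1},{"dx":0,"dy":0,"dz":0,"yaw":0.0932,"fingers":1},{"dx":0,"dy":0,"dz":0,"yaw":0.0932,"fingers":1},{"dx":0,"dy":0,"dz":0,"yaw":0.0932,"fingers":1},{"dx":0,"dy":0,"dz":0,"yaw":0.0932,"fingers":1},{"dx":0,"dy":0,"dz":0,"yaw":0.0932,"fingers":1},{"dx":0,"dy":0,"dz":0,"yaw":0.0932,"fingers":1},{"dx":0,"dy":0,"dz":0,"yaw":0.0932,"fingers":1},{"dx":0,"dy":0,"dz":0,"yaw":0.0932,"fingers":1},{"dx":0,"dy":0,"dz":0,"yaw":0.0932,"fingers":1},{"dx":0,"dy":0,"dz":0,"yaw":0.0932,"fingers":1},{"dx":0,"dy":0,"dz":0,"yaw":0,"fingers":1}]'

```text
clock: 26.05
position: [0.4044, -0.2363, 0.1391]
tool_rot: [-3.141, -0.0, -0.105]
force: [-0.1, 0.1, 0.3]
grip_width: 0.0265
finger_force: 30.2
```

>>> drive_tool --targets '[{"dx":0.338,"dy":-0.082,"dz":0,"yaw":0,"fingers":1},{"dx":0.338,"dy":-0.082,"dz":0,"yaw":0,"fingers":1},{"dx":0.338,"dy":-0.082,"dz":0,"yaw":0,"fingers":1},{"dx":0.338,"dy":-0.082,"dz":0,"yaw":0,"fingers":1},{"dx":0.338,"dy":-0.082,"dz":0,"yaw":0,"fingers":1},{"dx":0.338,"dy":-0.082,"dz":0,"yaw":0,"fingers":1},{"dx":0.338,"dy":-0.082,"dz":0,"yaw":0,"fingers":1},{"dx":0.338,"dy":-0.082,"dz":0,"yaw":0,"fingers":1},{"dx":0,"dy":0,"dz":0,"yaw":0,"fingers":1},{"dx":0,"dy":0,"dz":0,"yaw":0,"fingers":1},{"dx":0,"dy":0,"dz":0,"yaw":0,"fingers":1}]'

```text
clock: 27.15
position: [0.6791, -0.1995, 0.1387]
tool_rot: [-3.142, 0.001, -0.101]
force: [-1.0, -1.2, -0.6]
grip_width: 0.0266
finger_force: 30.2
```

>>> drive_tool --targets '[{"dx":0.012,"dy":-0.005,"dz":0.2,"yaw":0,"fingers":1},{"dx":0,"dy":0,"dz":0.2,"yaw":0,"fingers":1},{"dx":0,"dy":0,"dz":0.2,"yaw":0,"fingers":1},{"dx":0,"dy":0,"dz":0.03,"yaw":0,"fingers":1},{"dx":0,"dy":0,"dz":0.02,"yaw":0,"fingers":1},{"dx":0,"dy":0,"dz":0,"yaw":0,"fingers":1},{"dx":0,"dy":0,"dz":0,"yaw":0,"fingers":1}]'

```text
clock: 27.85
position: [0.6817, -0.1988, 0.0747]
tool_rot: [3.141, -0.001, -0.102]
force: [0.2, -0.2, -0.1]
grip_width: 0.0267
finger_force: 30.2
```

>>> drive_tool --targets '[{"dx":-0.008,"dy":0,"dz":0.015,"yaw":0,"fingers":1},{"dx":0,"dy":0,"dz":0.015,"yaw":0,"fingers":1},{"dx":0,"dy":0,"dz":0,"yaw":0,"fingers":1},{"dx":0,"dy":0,"dz":0,"yaw":0,"fingers":1}]'

```text
clock: 28.25
position: [0.6807, -0.1986, 0.0711]
tool_rot: [3.141, -0.001, -0.102]
force: [-1.2, 0.7, 4.8]
grip_width: 0.0266
finger_force: 33.6
```

>>> drive_tool --targets '[{"dx":0,"dy":0,"dz":0,"yaw":0,"fingers":0.6},{"dx":0,"dy":0,"dz":0,"yaw":0,"fingers":0.5},{"dx":0,"dy":0,"dz":0,"yaw":0,"fingers":0.4},{"dx":0,"dy":0,"dz":0,"yaw":0,"fingers":0.3},{"dx":0,"dy":0,"dz":0,"yaw":0,"fingers":0.3},{"dx":0,"dy":0,"dz":-0.1,"yaw":0,"fingers":0.2},{"dx":0,"dy":0,"dz":-0.4,"yaw":0,"fingers":0},{"dx":0,"dy":0,"dz":-0.4,"yaw":0,"fingers":0},{"dx":0,"dy":0,"dz":-0.2,"yaw":0,"fingers":0},{"dx":0,"dy":0,"dz":0,"yaw":0,"fingers":0}]'

```text
clock: 29.25
position: [0.6821, -0.1989, 0.185]
tool_rot: [3.141, -0.006, -0.103]
force: [-0.1, 0.4, -0.1]
grip_width: 0.0853
finger_force: 0.0
```

>>> drive_tool --targets '[{"dx":-0.274,"dy":-0.312,"dz":0,"yaw":0,"fingers":0},{"dx":-0.274,"dy":-0.312,"dz":0,"yaw":0,"fingers":0},{"dx":-0.274,"dy":-0.312,"dz":0,"yaw":0,"fingers":0},{"dx":-0.274,"dy":-0.312,"dz":0,"yaw":0,"fingers":0},{"dx":-0.274,"dy":-0.312,"dz":0,"yaw":0,"fingers":0},{"dx":-0.274,"dy":-0.312,"dz":0,"yaw":0,"fingers":0},{"dx":-0.274,"dy":-0.312,"dz":0,"yaw":0,"fingers":0},{"dx":-0.274,"dy":-0.312,"dz":0,"yaw":0,"fingers":0},{"dx":-0.274,"dy":-0.312,"dz":0,"yaw":0,"fingers":0},{"dx":-0.274,"dy":-0.312,"dz":0,"yaw":0,"fingers":0},{"dx":-0.274,"dy":-0.312,"dz":0,"yaw":0,"fingers":0},{"dx":-0.274,"dy":-0.312,"dz":0,"yaw":0,"fingers":0},{"dx":0,"dy":0,"dz":0.3,"yaw":0,"fingers":0},{"dx":0,"dy":0,"dz":0.3,"yaw":0,"fingers":0},{"dx":0,"dy":0,"dz":0.3,"yaw":0,"fingers":0},{"dx":0,"dy":0,"dz":0,"yaw":0,"fingers":0},{"dx":0,"dy":0,"dz":0,"yaw":0,"fingers":0}]'

```text
clock: 30.95
position: [0.3914, 0.2076, 0.091]
tool_rot: [3.141, 0.001, -0.102]
force: [-0.2, 0.2, 0.2]
grip_width: 0.0854
finger_force: 0.0
```

Run:
```python
from h import *
from workcell import grab_frame
np.set_printoptions(precision=4,suppress=True)
t=grab_frame("top");s=grab_frame("scene");cv2.imwrite("pics/top9.png",t);cv2.imwrite("pics/scene9.png",s)
# black cutter in the tray pocket
cr,sr=np.cos(-.1023),np.sin(-.1023);R=np.array([[cr,-sr],[sr,cr]])
for nm,im,zz in(("top",t,.101),):
    u,v=proj(nm,[*(np.array([.6185,-.1947])+R@[.062,0]),zz])[0];x0,y0=int(u)-14,int(v)-14
    b=cv2.resize(im[y0:y0+29,x0:x0+29].max(2),None,fx=8,fy=8,interpolation=cv2.INTER_CUBIC)
    m=(b<75).astype(np.uint8);n,l,st,ce=cv2.connectedComponentsWithStats(m);i=1+st[1:,4].argmax()
    k=max(cv2.findContours((l==i).astype(np.uint8),0,1)[0],key=cv2.contourArea)[:,0]
    W=np.float32([R.T@(at(nm,(p[0]+.5)/8-.5+x0,(p[1]+.5)/8-.5+y0,zz)[:2]-[.6185,-.1947])*1000 for p in k])
    print("cutter in tray frame mm",cv2.minAreaRect(W))
```

```text
cutter in tray frame mm ((61.82229995727539, 3.3014068603515625), (26.29843521118164, 44.051910400390625), 89.13616943359375)
```

The cutter sits in the pocket at (61.8, 3.3) mm in the tray frame, square to it. Next I grip the stopper's cork.

>>> drive_tool --targets '[{"dx":0.015,"dy":0.005,"dz":0.3,"yaw":0,"fingers":0},{"dx":0,"dy":0,"dz":0.3,"yaw":0,"fingers":0},{"dx":0,"dy":0,"dz":0.2,"yaw":0,"fingers":0},{"dx":0,"dy":0,"dz":0,"yaw":0,"fingers":0.3},{"dx":0,"dy":0,"dz":0,"yaw":0,"fingers":0.5},{"dx":0,"dy":0,"dz":0,"yaw":0,"fingers":0.65},{"dx":0,"dy":0,"dz":0,"yaw":0,"fingers":0.8},{"dx":0,"dy":0,"dz":0,"yaw":0,"fingers":1},{"dx":0,"dy":0,"dz":0,"yaw":0,"fingers":1},{"dx":0,"dy":0,"dz":0,"yaw":0,"fingers":1},{"dx":0,"dy":0,"dz":0,"yaw":0,"fingers":1}]'

```text
clock: 32.15
position: [0.3938, 0.2072, 0.0114]
tool_rot: [-3.141, -0.001, -0.103]
force: [-1.0, -1.0, 13.6]
grip_width: 0.0179
finger_force: 29.4
```

>>> drive_tool --targets '[{"dx":0,"dy":0,"dz":-0.1,"yaw":0,"fingers":1},{"dx":0,"dy":0,"dz":-0.3,"yaw":0,"fingers":1},{"dx":0,"dy":0,"dz":-0.4,"yaw":0,"fingers":1},{"dx":0,"dy":0,"dz":-0.4,"yaw":0,"fingers":1},{"dx":0,"dy":0,"dz":-0.4,"yaw":0,"fingers":1},{"dx":0.1,"dy":0.19,"dz":0,"yaw":0,"fingers":1},{"dx":0.203,"dy":0.377,"dz":0,"yaw":0,"fingers":1},{"dx":0.203,"dy":0.377,"dz":0,"yaw":0,"fingers":1},{"dx":0.203,"dy":0.377,"dz":0,"yaw":0,"fingers":1},{"dx":0.203,"dy":0.377,"dz":0,"yaw":0,"fingers":1},{"dx":0.203,"dy":0.377,"dz":0,"yaw":0,"fingers":1},{"dx":0.203,"dy":0.377,"dz":0,"yaw":0,"fingers":1},{"dx":0.203,"dy":0.377,"dz":0,"yaw":0,"fingers":1},{"dx":0.203,"dy":0.377,"dz":0,"yaw":0,"fingers":1},{"dx":0.203,"dy":0.377,"dz":0,"yaw":0,"fingers":1},{"dx":0.1,"dy":0.187,"dz":0,"yaw":0,"fingers":1},{"dx":0,"dy":0,"dz":0,"yaw":0,"fingers":1},{"dx":0,"dy":0,"dz":0,"yaw":0,"fingers":1}]'

```text
clock: 33.95
position: [0.5559, -0.1888, 0.1709]
tool_rot: [-3.141, 0.0, -0.103]
force: [-0.2, 0.1, -1.1]
grip_width: 0.0178
finger_force: 29.7
```

>>> drive_tool --targets '[{"dx":0.009,"dy":-0.004,"dz":0.3,"yaw":0,"fingers":1},{"dx":0,"dy":0,"dz":0.2,"yaw":0,"fingers":1},{"dx":0,"dy":0,"dz":0.12,"yaw":0,"fingers":1},{"dx":0,"dy":0,"dz":0.02,"yaw":0,"fingers":1},{"dx":0,"dy":0,"dz":0.015,"yaw":0,"fingers":1},{"dx":0,"dy":0,"dz":0.015,"yaw":0,"fingers":1},{"dx":0,"dy":0,"dz":0,"yaw":0,"fingers":1},{"dx":0,"dy":0,"dz":0,"yaw":0,"fingers":1}]'

```text
clock: 34.75
position: [0.5574, -0.1886, 0.104]
tool_rot: [3.141, -0.001, -0.102]
force: [0.3, 0.2, -1.5]
grip_width: 0.0176
finger_force: 29.7
```

>>> drive_tool --targets '[{"dx":0,"dy":0,"dz":0.012,"yaw":0,"fingers":1},{"dx":0,"dy":0,"dz":0.004,"yaw":0,"fingers":1},{"dx":0,"dy":0,"dz":0,"yaw":0,"fingers":1},{"dx":0,"dy":0,"dz":0,"yaw":0,"fingers":0.7},{"dx":0,"dy":0,"dz":0,"yaw":0,"fingers":0.6},{"dx":0,"dy":0,"dz":0,"yaw":0,"fingers":0.4},{"dx":0,"dy":0,"dz":0,"yaw":0,"fingers":0.2},{"dx":0,"dy":0,"dz":0,"yaw":0,"fingers":0},{"dx":0,"dy":0,"dz":0,"yaw":0,"fingers":0},{"dx":0,"dy":0,"dz":-0.2,"yaw":0,"fingers":0},{"dx":0,"dy":0,"dz":-0.4,"yaw":0,"fingers":0},{"dx":0,"dy":0,"dz":-0.4,"yaw":0,"fingers":0},{"dx":0,"dy":0,"dz":-0.4,"yaw":0,"fingers":0},{"dx":0,"dy":0,"dz":-0.4,"yaw":0,"fingers":0},{"dx":0,"dy":0,"dz":0,"yaw":0,"fingers":0}]'

```text
clock: 36.25
position: [0.5591, -0.1891, 0.2872]
tool_rot: [3.14, -0.008, -0.103]
force: [0.6, 0.6, -0.6]
grip_width: 0.0854
finger_force: 0.0
```

Run:
```python
from h import *
from scipy.optimize import least_squares
np.set_printoptions(precision=4,suppress=True)
a=np.linspace(0,2*np.pi,72);ring=lambda x,y,r,z:np.c_[x+r*np.cos(a),y+r*np.sin(a),np.full(72,z)]
box={}
for n,(x0,y0,x1,y1) in (("top",(210,142,260,192)),("scene",(150,218,206,262))):
    im=cv2.imread(f"pics/{n}0.png")[y0:y1,x0:x1];b=cv2.resize(im,None,fx=8,fy=8,interpolation=cv2.INTER_CUBIC)
    m=((b[...,2].astype(int)-b[...,0])>45).astype(np.uint8);nn,l,st,ce=cv2.connectedComponentsWithStats(m);i=1+st[1:,4].argmax()
    s=st[i];box[n]=np.array([s[0]/8+x0,s[1]/8+y0,(s[0]+s[2])/8+x0,(s[1]+s[3])/8+y0])-.5;print(n,box[n])
def r(p,sel=("top","scene")):
    o=[]
    for n in sel:
        q=proj(n,np.r_[ring(*p,.046,.025),ring(*p,.045,0)]);o.append(np.r_[q.min(0),q.max(0)]-box[n])
    return np.concatenate(o)
for sel in(("top","scene"),("top",),("scene",)):
    o=least_squares(r,[.625,.195],args=(sel,));print(sel,o.x,o.fun.round(1))
print("cork",at("top",275+733/4,115+387/4,.268),at("scene",340+98/4,92+46/4,.268))
for p in([.463,-.384],[.465,-.388]): print(proj("scene",[[*p,0],[*p,.1],[*p,.2],[*p,.268]]).round(1).tolist())
```

```text
top [218.25  150.5   249.125 180.75 ]
scene [157.375 227.625 197.875 254.625]
('top', 'scene') [0.6312 0.1974] [-0.4 -1.2  0.1  0.1  0.2  0.1  0.6  0.7]
('top',) [0.6296 0.1968] [-0.2 -0.6  0.2  0.6]
('scene',) [0.6337 0.1966] [-0.1 -0.3  0.1  0.2]
cork [ 0.4609 -0.3844  0.268 ] [ 0.4633 -0.3809  0.268 ]
[[359.4, 189.6], [361.4, 159.1], [363.5, 126.7], [365.1, 103.4]]
[[359.4, 189.1], [361.4, 158.7], [363.6, 126.4], [365.1, 103.1]]
```

>>> drive_tool --targets '[{"dx":-0.154,"dy":0.406,"dz":0,"yaw":0,"fingers":0},{"dx":-0.154,"dy":0.406,"dz":0,"yaw":0,"fingers":0},{"dx":-0.154,"dy":0.406,"dz":0,"yaw":0,"fingers":0},{"dx":-0.154,"dy":0.406,"dz":0,"yaw":0,"fingers":0},{"dx":-0.154,"dy":0.406,"dz":0,"yaw":0,"fingers":0},{"dx":0,"dy":0,"dz":0,"yaw":0,"fingers":0},{"dx":0,"dy":0,"dz":0,"yaw":0,"fingers":0},{"dx":0,"dy":0,"dz":0.3,"yaw":0,"fingers":0},{"dx":0,"dy":0,"dz":0.3,"yaw":0,"fingers":0},{"dx":0,"dy":0,"dz":0.2,"yaw":0,"fingers":0},{"dx":0,"dy":0,"dz":0,"yaw":0,"fingers":0},{"dx":0,"dy":0,"dz":0,"yaw":0,"fingers":0}]'

```text
clock: 37.45
position: [0.4605, -0.382, 0.2025]
tool_rot: [-3.141, -0.0, -0.101]
force: [-0.6, -0.6, 1.3]
grip_width: 0.0851
finger_force: 0.0
```

>>> drive_tool --targets '[{"dx":0.015,"dy":0.01,"dz":0.06,"yaw":0,"fingers":0},{"dx":0,"dy":0,"dz":0.06,"yaw":0,"fingers":0},{"dx":0,"dy":0,"dz":0.04,"yaw":0,"fingers":0},{"dx":0,"dy":0,"dz":0,"yaw":0,"fingers":0},{"dx":0,"dy":0,"dz":0,"yaw":0,"fingers":0}]' --squeeze 60

```text
clock: 37.95
position: [0.4612, -0.3838, 0.186]
tool_rot: [-3.142, 0.0, -0.102]
force: [0.5, 0.5, 0.8]
grip_width: 0.0848
finger_force: 0.0
```

>>> drive_tool --targets '[{"dx":0,"dy":0,"dz":0,"yaw":0,"fingers":0.3},{"dx":0,"dy":0,"dz":0,"yaw":0,"fingers":0.4},{"dx":0,"dy":0,"dz":0,"yaw":0,"fingers":0.5},{"dx":0,"dy":0,"dz":0,"yaw":0,"fingers":0.6},{"dx":0,"dy":0,"dz":0,"yaw":0,"fingers":0.7},{"dx":0,"dy":0,"dz":0,"yaw":0,"fingers":0.8},{"dx":0,"dy":0,"dz":0,"yaw":0,"fingers":1},{"dx":0,"dy":0,"dz":0,"yaw":0,"fingers":1},{"dx":0,"dy":0,"dz":0,"yaw":0,"fingers":1},{"dx":0,"dy":0,"dz":0,"yaw":0,"fingers":1}]'

```text
clock: 38.95
position: [0.4614, -0.3838, 0.1862]
tool_rot: [3.141, -0.0, -0.102]
force: [-0.8, 0.6, 5.1]
grip_width: 0.0255
finger_force: 58.7
```

>>> drive_tool --targets '[{"dx":0,"dy":0,"dz":-0.05,"yaw":0,"fingers":1},{"dx":0,"dy":0,"dz":-0.15,"yaw":0,"fingers":1},{"dx":0,"dy":0,"dz":-0.25,"yaw":0,"fingers":1},{"dx":0,"dy":0,"dz":-0.25,"yaw":0,"fingers":1},{"dx":0,"dy":0,"dz":-0.1,"yaw":0,"fingers":1},{"dx":-0.05,"dy":-0.155,"dz":0,"yaw":0,"fingers":1},{"dx":-0.105,"dy":-0.311,"dz":0,"yaw":0,"fingers":1},{"dx":-0.105,"dy":-0.311,"dz":0,"yaw":0,"fingers":1},{"dx":-0.105,"dy":-0.311,"dz":0,"yaw":0,"fingers":1},{"dx":-0.105,"dy":-0.311,"dz":0,"yaw":0,"fingers":1},{"dx":-0.105,"dy":-0.311,"dz":0,"yaw":0,"fingers":1},{"dx":-0.105,"dy":-0.311,"dz":0,"yaw":0,"fingers":1},{"dx":-0.05,"dy":-0.155,"dz":0,"yaw":0,"fingers":1},{"dx":0,"dy":0,"dz":0,"yaw":0,"fingers":1}]'

```text
clock: 40.35
position: [0.4103, -0.1578, 0.2656]
tool_rot: [-3.141, 0.001, -0.1]
force: [0.4, -0.9, -4.3]
grip_width: 0.0256
finger_force: 59.7
```

>>> drive_tool --targets '[{"dx":0.07,"dy":-0.145,"dz":0,"yaw":0,"fingers":1},{"dx":0.141,"dy":-0.289,"dz":0,"yaw":0,"fingers":1},{"dx":0.141,"dy":-0.289,"dz":0,"yaw":0,"fingers":1},{"dx":0.141,"dy":-0.289,"dz":0,"yaw":0,"fingers":1},{"dx":0.141,"dy":-0.289,"dz":0,"yaw":0,"fingers":1},{"dx":0.141,"dy":-0.289,"dz":0,"yaw":0,"fingers":1},{"dx":0.141,"dy":-0.289,"dz":0,"yaw":0,"fingers":1},{"dx":0.141,"dy":-0.289,"dz":0,"yaw":0,"fingers":1},{"dx":0.141,"dy":-0.289,"dz":0,"yaw":0,"fingers":1},{"dx":0.141,"dy":-0.289,"dz":0,"yaw":0,"fingers":1},{"dx":0.141,"dy":-0.289,"dz":0,"yaw":0,"fingers":1},{"dx":0.141,"dy":-0.289,"dz":0,"yaw":0,"fingers":1},{"dx":0.141,"dy":-0.289,"dz":0,"yaw":0,"fingers":1},{"dx":0.07,"dy":-0.145,"dz":0,"yaw":0,"fingers":1},{"dx":0,"dy":0,"dz":0,"yaw":0,"fingers":1},{"dx":0,"dy":0,"dz":0,"yaw":0,"fingers":1}]'

```text
clock: 41.95
position: [0.6315, 0.1944, 0.2648]
tool_rot: [3.141, 0.001, -0.103]
force: [0.1, -0.8, -3.9]
grip_width: 0.0256
finger_force: 59.8
```

Run:
```python
from h import *
from workcell import grab_frame, readout
np.set_printoptions(precision=4,suppress=True)
s=grab_frame("scene");t=grab_frame("top");cv2.imwrite("pics/scene10.png",s);cv2.imwrite("pics/top10.png",t)
A=cv2.imread("pics/scene0.png")
x0,y0,x1,y1=150,90,260,262
d=np.abs(s.astype(int)-A).max(2)
print(readout.observe()["position"])
p=readout.observe()["position"]
print("pred foot/ mid / neck px",proj("scene",[[p[0],p[1],.08],[p[0],p[1],.18],[p[0],p[1],.27]]).round(1).tolist(),"coaster",proj("scene",[.631,.197,.0]).round(1))
for v in (150,160,170,180,190,200,205,210,215,220):
    row=np.nonzero(d[v,100:240]>25)[0]+100;print(v,row.min() if len(row) else None,row.max() if len(row) else None,len(row))
```

```text
[0.6314 0.1939 0.2656]
pred foot/ mid / neck px [[176.3, 214.4], [170.9, 173.0], [165.7, 132.4]] coaster [[179.3 245.7]]
150 155 180 26
160 156 182 18
170 156 165 6
180 157 184 21
190 159 186 20
200 162 239 41
205 168 239 52
210 169 239 57
215 163 239 56
220 217 239 23
```

>>> drive_tool --targets '[{"dx":-0.004,"dy":-0.026,"dz":0.1,"yaw":0,"fingers":1},{"dx":0,"dy":0,"dz":0.2,"yaw":0,"fingers":1},{"dx":0,"dy":0,"dz":0.2,"yaw":0,"fingers":1},{"dx":0,"dy":0,"dz":0.1,"yaw":0,"fingers":1},{"dx":0,"dy":0,"dz":0.05,"yaw":0,"fingers":1},{"dx":0,"dy":0,"dz":0.03,"yaw":0,"fingers":1},{"dx":0,"dy":0,"dz":0,"yaw":0,"fingers":1},{"dx":0,"dy":0,"dz":0,"yaw":0,"fingers":1}]'

```text
clock: 42.85
position: [0.6316, 0.198, 0.1986]
tool_rot: [-3.141, -0.001, -0.102]
force: [-0.8, 0.5, -3.2]
grip_width: 0.0253
finger_force: 59.7
```

>>> drive_tool --targets '[{"dx":0,"dy":0,"dz":0.02,"yaw":0,"fingers":1},{"dx":0,"dy":0,"dz":0.02,"yaw":0,"fingers":1},{"dx":0,"dy":0,"dz":0.01,"yaw":0,"fingers":1},{"dx":0,"dy":0,"dz":0,"yaw":0,"fingers":1},{"dx":0,"dy":0,"dz":0,"yaw":0,"fingers":1}]'

```text
clock: 43.35
position: [0.6313, 0.1979, 0.1929]
tool_rot: [-3.142, 0.0, -0.102]
force: [-0.3, -0.9, -4.3]
grip_width: 0.0253
finger_force: 59.7
```

>>> drive_tool --targets '[{"dx":0,"dy":0,"dz":0.01,"yaw":0,"fingers":1},{"dx":0,"dy":0,"dz":0.005,"yaw":0,"fingers":1},{"dx":0,"dy":0,"dz":0,"yaw":0,"fingers":1},{"dx":0,"dy":0,"dz":0,"yaw":0,"fingers":1}]'

```text
clock: 43.75
position: [0.6318, 0.1981, 0.1922]
tool_rot: [-3.141, -0.001, -0.102]
force: [-1.3, -0.8, 3.9]
grip_width: 0.0253
finger_force: 60.9
```

Contact with the coaster floor: the force has turned from -4.3 to +3.9 N and the foot is at z≈0.006. I'll release gently and rise straight up.

>>> drive_tool --targets '[{"dx":0,"dy":0,"dz":0,"yaw":0,"fingers":0.65},{"dx":0,"dy":0,"dz":0,"yaw":0,"fingers":0.55},{"dx":0,"dy":0,"dz":0,"yaw":0,"fingers":0.4},{"dx":0,"dy":0,"dz":0,"yaw":0,"fingers":0.2},{"dx":0,"dy":0,"dz":0,"yaw":0,"fingers":0},{"dx":0,"dy":0,"dz":0,"yaw":0,"fingers":0},{"dx":0,"dy":0,"dz":0,"yaw":0,"fingers":0},{"dx":0,"dy":0,"dz":-0.1,"yaw":0,"fingers":0},{"dx":0,"dy":0,"dz":-0.3,"yaw":0,"fingers":0},{"dx":0,"dy":0,"dz":-0.3,"yaw":0,"fingers":0},{"dx":0,"dy":0,"dz":-0.3,"yaw":0,"fingers":0},{"dx":0,"dy":0,"dz":-0.2,"yaw":0,"fingers":0}]'

```text
clock: 44.95
position: [0.6317, 0.1981, 0.3146]
tool_rot: [-3.14, -0.002, -0.102]
force: [0.3, -0.1, 0.6]
grip_width: 0.0853
finger_force: 0.0
```

>>> drive_tool --targets '[{"dx":-0.4,"dy":0,"dz":0,"yaw":0,"fingers":0},{"dx":-0.4,"dy":0,"dz":0,"yaw":0,"fingers":0},{"dx":-0.4,"dy":0,"dz":0,"yaw":0,"fingers":0},{"dx":-0.4,"dy":0,"dz":0,"yaw":0,"fingers":0},{"dx":-0.2,"dy":0,"dz":0,"yaw":0,"fingers":0},{"dx":0,"dy":0,"dz":0,"yaw":0,"fingers":0},{"dx":0,"dy":0,"dz":0,"yaw":0,"fingers":0},{"dx":0,"dy":0,"dz":0,"yaw":0,"fingers":0}]'

```text
clock: 45.75
position: [0.453, 0.2162, 0.3117]
tool_rot: [-3.141, -0.0, -0.103]
force: [-0.2, -0.1, 0.1]
grip_width: 0.0854
finger_force: 0.0
```

Run:
```python
from h import *
from workcell import grab_frame
s=grab_frame("scene");t=grab_frame("top");cv2.imwrite("pics/scene11.png",s);cv2.imwrite("pics/top11.png",t)
r=lambda i,f:cv2.resize(i,None,fx=f,fy=f,interpolation=cv2.INTER_CUBIC)
a=r(s[90:270,145:335],3)[:540]            # 570x540
b=r(t[115:255,205:415],1.09);b=cv2.resize(t[110:290,330:406],(228,540),interpolation=cv2.INTER_CUBIC)
cv2.imwrite("pics/m11.png",np.hstack([a,b]))
print(proj("scene",[[.631,.197,.006],[.631,.197,.274]]).round(1),a.shape,b.shape)
```

```text
[[179.  243.5]
 [164.4 130.8]] (540, 570, 3) (540, 228, 3)
```

View pics/m11.png

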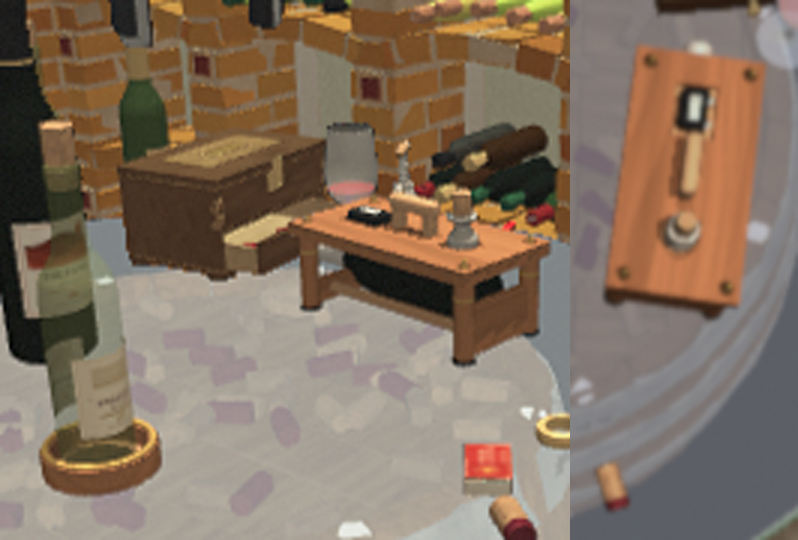

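The last picture shows everything in place. The open bottle stands upright in the coaster with its cork at (164,132), as predicted. The tray is level with its pins through the holes, the stopper stands in the well and the cutter lies flat in the pocket. The sealed bottle is underneath, the matchbox and collar are untouched, and the arm is clear. I'm handing in.

```bash
python3 -c "
from workcell import workorder
print(workorder.job_done())"
```

```text
the job is handed in; nothing more can be done
None
```

I handed the job in at about 46 s on the robot clock. The last pictures show every item in place and the bystanders untouched, but the hand-in gave no verdict, so I can't confirm a pass.

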